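Make up two reagent kits from the bench stock

ROBOT

A 6-joint arm with a two-finger parallel gripper is mounted at the origin on a cart in front of the work surface, level with it; the furniture and walls round the work are solid. World frame = base frame: x ahead of the robot, y to its left, z up, the work surface at z = 0. Lengths are in mm, angles in rad, forces in N, time in s.
With the tool pointing down it reaches from about 350 to 1000 mm from the base axis. Payload 7.1 kg.
Tool frame: the origin (TCP) lies at the very end of the fingers, on their centre line; the grasp point (between the pads) lies 19 mm behind it; z points along the fingers, x is the direction in which the jaws open and shut, and the axes are right-handed (so a half turn about z gives the same grasp; the last joint's range is limited). The gripper opens to 85 mm and grips with 20 to 120 N. Pads are 22 mm wide; open, the fingers measure 114 mm over their backs; the gripper's body (76 mm by 85 mm) begins 54 mm behind the grasp point. The pads swing forward as they close: fully open they stand 13 mm farther back than shut.
Start: joints at [-1.123, 0.423, 1.63, -0, 1.089, -0.019], TCP at [281.283, -558.108, 197.919] pointing down, gripper open.
Joint ranges: [-3, 3], [-0.9, 2.11], [0.09, 2.58], [-1.31, 4.45], [0.11, 2.69], [-2.54, 2.54]. Speed limits (rad/s): [2.39, 2.39, 3.01, 3.14, 3.14, 3.14].

INTERFACE

Orientations are given as a unit quaternion [x, y, z, w].
In Python, from rig import robot gives the robot as it stands. The module is installed in compiled form; this text tells all that it offers.
- The arm moves only by the tool drive_tool, never from a script. Its argument "targets" is a list of rows, each an object with "jaw": the finger opening in mm, from 0 to 85.4; "delta_pos": the shift along the tool's x, y, z in mm, a list of three; "turn": the turn about the tool's z in degrees. In form: [{"jaw": jaw, "delta_pos": [x, y, z], "turn": turn}, ...]. A call has 1 to 5 rows; each row shifts and turns the pose as measured when the row begins, along the tool's axes as they then stand; what a row does not reach is not made up. A row lasts 1/12 s, in which the tool goes at most 41.7 mm and 7.16 degrees, less where a joint would pass 70% of its speed; a pose out of reach is approached as far as the arm can. A call with a gripper value outside its range is refused whole. The fingers move at their own pace and stop on an object; "squeeze" is the grip in N (left out, the last holds). Time passes only in rows, so rows that do not move let the fingers close. It gives the time, the measured TCP pose, the force and the opening at its end, in the units of the state.
- robot.observe(): the state, without advancing time (a new reading comes with each control period).
- robot.grab_frame(name): name is "side" or "top" or "wrist"; returns (picture, depth): 480x640x3 uint8, red, green, blue; 480x640 float32, mm along the optical axis (not along the pixel's ray), 0 where there is no reading.
- robot.calibration(name): a dict with "K" (3x3 intrinsics, pixels), "R" (3x3) and "t" (3): a world point X has camera coordinates R X + t; the wrist camera has in their place "T_tool_cam" (4x4, takes a point from camera to tool coordinates, whose origin is the TCP and whose axes are the tool frame's). Camera axes: x right, y down, z forward; pixel columns grow to the right and rows downward; lengths in mm; the calibration is good to about 2 mm. The wrist camera is an equidistant fisheye: a pixel r from the principal point sees the ray r / f radians off the axis. A picture is of the moment at which its call begins: read the wrist's pose just before it. calibration takes no time and is no camera call.
- robot.finish_job(): hands the job in, once; it reports no verdict.
The state is a dict: "clock": time; "joints": joint angles; "qd": joint speeds; "joint_torque": joint torques, N m; "ee_pos": TCP position; "tcp_rot": TCP orientation; "contact_force": force on the tool from outside, world axes, zero at the start; "ft_torque": the same for the moment, N m; "finger_gap": finger opening in mm.
Only numpy, scipy, OpenCV 4.12 (cv2) and the standard library are available. Lean on these libraries where they do the work, as an engineer would, in place of code of your own. Each camera call takes 0.05 s, during which the arm holds its last target.

TASK

Make up two kits. The orange tray gets the blue-capped and the red-capped dropper bottles and the black-capped marker; the white tray gets the green-capped dropper bottle and the blue-capped marker. Stand each bottle upright in a square well of its own (either well will do), lay each marker flat in the tray's long trough, either way round, and leave the timer, the tape roll and the white bottle where they are.

Things in the scene. Friction and masses are not known exactly. Their poses are not given: they have to be found in the camera images.
- tray_orange: orange kit tray, fixed, 200x175 mm (x, y), floor 5 mm thick; origin: centre of underside. Two square wells with dark floors, 41 mm inside, at x +45, y +45 and -45 mm; walls 4 mm thick, tops 19 mm above the bench. Dark-floored marker trough along y, centre x -50, y 0: inside 32 mm wide, 152 long; walls to 17 mm above the bench at its ends, none in the middle 78 mm
- tray_white: white kit tray, fixed, 200x175 mm (x, y), floor 5 mm thick; origin: centre of underside. Two square wells with dark floors, 41 mm inside, at x +45, y +45 and -45 mm; walls 4 mm thick, tops 19 mm above the bench. Dark-floored marker trough along y, centre x -50, y 0: inside 32 mm wide, 152 long; walls to 17 mm above the bench at its ends, none in the middle 78 mm
- dropper_blue_center (a point): dropper bottle with a blue cap (brown bottle), 25 mm round, 73 mm tall, 35 g; loose, standing upright. The point is its centre, 36 mm above its foot; z is its upright axis. The straight body to grip is the lower 45 mm; above it the cap tapers to a thin nozzle
- dropper_red_center (a point): dropper bottle with a red cap (white bottle), 25 mm round, 73 mm tall, 35 g; loose, standing upright. The point is its centre, 36 mm above its foot; z is its upright axis. The straight body to grip is the lower 45 mm; above it the cap tapers to a thin nozzle
- dropper_green_center (a point): dropper bottle with a green cap (brown bottle), 25 mm round, 73 mm tall, 35 g; loose, standing upright. The point is its centre, 36 mm above its foot; z is its upright axis. The straight body to grip is the lower 45 mm; above it the cap tapers to a thin nozzle
- marker_black_center (a point): white marker pen with a black cap, 16 x 135 x 16 mm, 20 g; loose, lying flat (it does not roll). The point is its centre, 8 mm above what it lies on; its length runs along its y, grip it across its x
- marker_blue_center (a point): white marker pen with a blue cap, 16 x 135 x 16 mm, 20 g; loose, lying flat (it does not roll). The point is its centre, 8 mm above what it lies on; its length runs along its y, grip it across its x
- timer: small white countdown timer, 64 x 64 x 19 mm, flat on the bench; loose bystander. Origin: centre of its underside
- tape: roll of beige paper tape, 62 mm across, 19 mm high, flat on the bench; loose bystander. Origin: centre of its underside
- bottle: white screw-cap reagent bottle, 39 mm across, 150 mm tall, standing behind the dropper bottles; loose bystander. Origin: centre of its underside
Not all that is in view belongs to the job. Leave any purple or yellow look-alike of the part that bears dropper_blue_center alone.

How it is judged:
By the outcome, as a careful person would: the job done as asked, in the order asked, and still so for the second after the job is handed in, with the robot touching nothing.
It also fails if it takes over 112 s, if anything falls off the work surface, if the arm or the gripper's body presses on something with over 40 N, if the wrist force passes 120 N, or if a joint passes its speed limit or range.

## Working session

There is one attempt and no reset: what is moved stays moved. The work goes in short steps, Python scripts to look and compute and a tool call to move; the robot and the scene stay as the last step left them, time stands still between calls to the robot, and variables do not carry over. Pictures are saved under pics/ and viewed, and the job is handed in when it is done.

Besides the shell and the picture viewer there is one more tool, called after "Call:" as name(argument=value, ...), one argument or row to a line, values as JSON. drive_tool: Moves the arm, as the interface text tells. Its arguments: {"type":"object","properties":{"targets":{"type":"array","items":{"type":"object","properties":{"jaw":{"type":"number"},"delta_pos":{"type":"array","items":{"type":"number"}},"turn":{"type":"number"}}}},"squeeze":{"type":"number"}},"required":["targets"]}

```bash
mkdir -p pics
cat > h.py <<'E'
import numpy as np,cv2
from rig import robot
def save(name,fn):
    p,d=robot.grab_frame(name); cv2.imwrite('pics/'+fn+'.png',p[:,:,::-1]); np.save('pics/'+fn+'.npy',d); return p,d
def ray(name,u,v,z):
    c=robot.calibration(name);K,R,t=map(np.array,(c['K'],c['R'],c['t']))
    d=R.T@np.linalg.inv(K)@np.array([u,v,1.]);o=-R.T@t
    return o+d*(z-o[2])/d[2]
def depthpts(name,d):
    c=robot.calibration(name);K,R,t=map(np.array,(c['K'],c['R'],c['t']))
    v,u=np.mgrid[:480,:640]
    P=np.stack([(u-K[0,2])/K[0,0]*d,(v-K[1,2])/K[1,1]*d,d],-1)
    return (P-t)@R
E
python3 - <<'E'
from h import *
s=robot.observe();print(s)
for n in('top','side','wrist'):
    save(n,n+'0'); print(n,robot.calibration(n))
E
```

```text
{'clock': 0.0, 'joints': array([-1.12300100e+00,  4.23839262e-01,  1.63068107e+00, -1.80827513e-05,
        1.08862073e+00, -1.89940607e-02]), 'qd': array([ 0.00067466, -0.00075964,  0.00071237,  0.00015218, -0.00102628,
       -0.00096116]), 'joint_torque': array([ 2.77578101e-04, -5.57387352e+01, -2.81739521e+01,  7.16330555e-05,
        7.34502857e-03, -1.11012230e-05]), 'ee_pos': array([ 281.02555431, -557.5852913 ,  197.15023451]), 'tcp_rot': array([ 8.51477569e-01, -5.24390455e-01, -6.55711035e-04, -4.11696494e-04]), 'contact_force': array([-0.24415445, -0.15821571, -0.28461426]), 'ft_torque': array([-0.02039521,  0.02183545, -0.00185959]), 'finger_gap': 85.55370527177519}
top {'K': array([[564.42205482,   0.        , 313.41466902],
       [  0.        , 564.42205482, 243.93503499],
       [  0.        ,   0.        ,   1.        ]]), 'R': array([[ 0.02227828, -0.99974636, -0.00330101],
       [-0.98060766, -0.02120849, -0.19483024],
       [ 0.19471082,  0.00757748, -0.98083142]]), 't': array([-23.00827041, 632.05024396, 985.0575726 ])}
side {'K': array([[467.07311398,   0.   
[... 194 characters left out ...]
    [-2.18574890e-02, -4.34787439e-01, -9.00267812e-01],
       [-1.05511374e-02,  9.00533110e-01, -4.34659396e-01]]), 't': array([-635.48237113,   85.1404846 ,  945.29553023])}
wrist {'K': array([[371.64829954,   0.        , 323.39648613],
       [  0.        , 371.64829954, 236.03620908],
       [  0.        ,   0.        ,   1.        ]]), 'T_tool_cam': array([[ 9.99999889e-01, -2.54939112e-04,  3.96449884e-04,
        -5.35870447e-01],
       [ 1.12863295e-04,  9.46146308e-01,  3.23739325e-01,
        -8.34105881e+01],
       [-4.57633411e-04, -3.23739245e-01,  9.46146232e-01,
        -1.76052190e+02],
       [ 0.00000000e+00,  0.00000000e+00,  0.00000000e+00,
         1.00000000e+00]])}
```

View pics/top0.png

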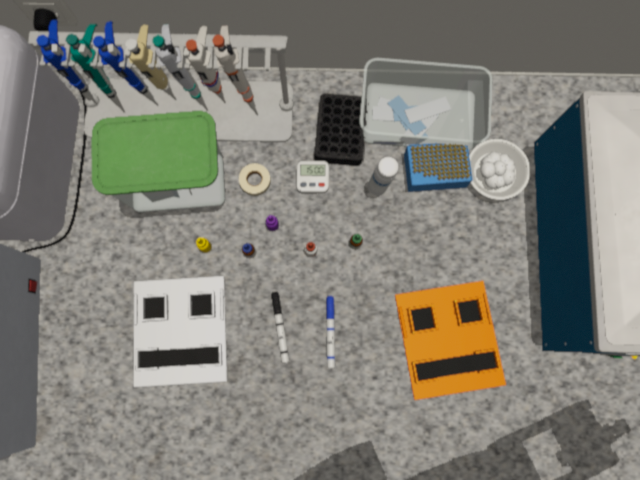

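View pics/side0.png

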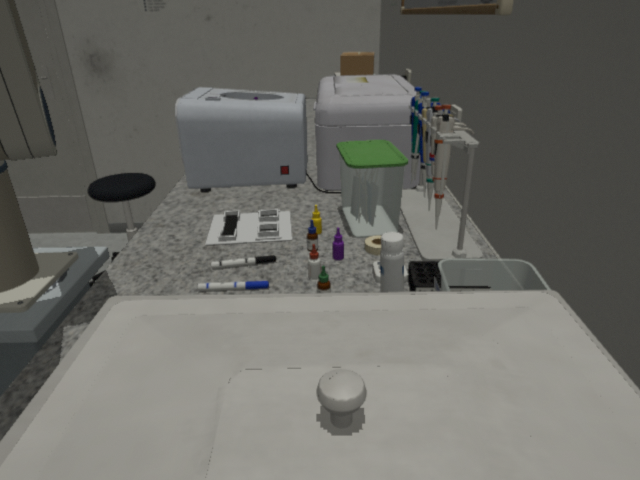

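The top view shows the white tray at (180,330), the orange tray at (450,340) and the droppers at blue (247,249), red (310,248) and green (356,240). The yellow (203,243) and purple (271,222) droppers are decoys. The markers are at (280,326) black and (331,331) blue. Next I'll measure these positions.

Run:
```python
from h import *
im=cv2.imread('pics/top0.png');d=np.load('pics/top0.npy');P=depthpts('top',d)
hsv=cv2.cvtColor(im,cv2.COLOR_BGR2HSV)
# bottles: depth points around within height
for n,(u,v) in dict(blue=(247,249),red=(310,248),green=(356,240),purple=(271,222),yellow=(203,243)).items():
    w=P[v-22:v+22,u-16:u+16].reshape(-1,3); w=w[np.isfinite(w).all(1)]
    hi=w[w[:,2]>50]; up=w[w[:,2]>12]; g=w[w[:,2]<8]
    print(n,'ground z',np.median(g[:,2]).round(1),'n',len(hi),len(up),'top',up[:,2].max().round(1),'hi mean',hi.mean(0).round(1),'ext',up.min(0).round(),up.max(0).round(), 'mid',((up.min(0)+up.max(0))/2).round(1))
# markers
for n,(u0,u1,v0,v1) in dict(black=(262,298,284,370),blue=(318,345,288,375)).items():
    w=P[v0:v1,u0:u1]; m=((w[...,2]>8)).astype(np.uint8)
    c=max(cv2.findContours(m,cv2.RETR_EXTERNAL,cv2.CHAIN_APPROX_NONE)[0],key=cv2.contourArea)
    r=cv2.minAreaRect(c);q=cv2.boxPoints(r)+[u0,v0]
    e=np.array([ray('top',*p,10) for p in q]); L=[np.linalg.norm(e[i]-e[i-1]).round(1) for i in range(4)]
    i=int(np.argmax(L)); a=e[i]-e[i-1]
    print('marker',n,e.mean(0).round(1),L,'ang',np.degrees(np.arctan2(a[1],a[0])).round(1),np.median(w[...,2][m>0]))
# trays
for n,(u0,u1,v0,v1) in dict(white=(120,240,265,395),orange=(385,515,270,405)).items():
    h=hsv[v0:v1,u0:u1]; dark=(h[...,2]<60).astype(np.uint8)
    for c in cv2.findContours(dark,cv2.RETR_EXTERNAL,cv2.CHAIN_APPROX_NONE)[0]:
        if cv2.contourArea(c)<150: continue
        q=cv2.boxPoints(cv2.minAreaRect(c))+[u0,v0]
        e=np.array([ray('top',*p,5) for p in q]); a=e[1]-e[0];b=e[2]-e[1]
        print(n,e.mean(0).round(1),np.linalg.norm(a).round(1),np.linalg.norm(b).round(1),'ang',np.degrees(np.arctan2(a[1],a[0])).round(1),np.degrees(np.arctan2(b[1],b[0])).round(1))
    col=(h[...,1]>200)&(h[...,0]<25)&(h[...,2]>120) if n=='orange' else (h[...,1]<25)&(h[...,2]>195)
    m=cv2.morphologyEx(col.astype(np.uint8),cv2.MORPH_OPEN,np.ones((3,3)))
    c=max(cv2.findContours(m,cv2.RETR_EXTERNAL,cv2.CHAIN_APPROX_NONE)[0],key=cv2.contourArea)
    q=cv2.boxPoints(cv2.minAreaRect(c))+[u0,v0]
    e=np.array([ray('top',*p,5) for p in q]); a=e[1]-e[0];b=e[2]-e[1]
    print(n,'outline',e.mean(0).round(1),np.linalg.norm(a).round(1),np.linalg.norm(b).round(1),np.degrees(np.arctan2(a[1],a[0])).round(1),np.degrees(np.arctan2(b[1],b[0])).round(1))
z=cv2.resize(im[200:400,120:520],None,fx=2,fy=2,interpolation=cv2.INTER_CUBIC);cv2.imwrite('pics/z0.png',z)
```

```text
blue ground z -0.4 n 76 174 top 1089.2 hi mean [599.5  97.6 193. ] ext [429. -17.  14.] [ 637.  126. 1089.] mid [533.   54.7 551.8]
red ground z -0.6 n 75 161 top 1089.2 hi mean [611.3  -4.7 153.3] ext [429. -17.  12.] [ 641.    9. 1089.] mid [534.5  -4.1 550.6]
green ground z -0.5 n 75 167 top 1089.2 hi mean [633.1 -85.  125.9] ext [ 429. -101.   12.] [ 660.  -17. 1089.] mid [544.3 -59.2 550.7]
purple ground z -0.7 n 74 171 top 1089.2 hi mean [660.   65.3 140.3] ext [429. -17.  14.] [ 691.   85. 1089.] mid [559.6  34.  551.5]
yellow ground z -0.6 n 73 177 top 1089.2 hi mean [628.6 196.2  85. ] ext [429. -17.  13.] [ 646.  214. 1089.] mid [537.4  98.4 551.1]
marker black [482.5  51.7  10. ] [np.float64(136.3), np.float64(15.1), np.float64(136.4), np.float64(14.8)] ang -169.1 13.649789016799241
marker blue [476.4 -44.2  10. ] [np.float64(134.9), np.float64(17.1), np.float64(135.0), np.float64(16.7)] ang -177.1 13.547224443180223
white [421.2 241.    5. ] 146.5 27.2 ang -85.3 -173.3
white [512.9 295.1   5. ] 32.7 36.4 ang -88.7 -175.7
white [520.7 204.3   5. ] 34.7 36.4 ang -88.7 -176.7
white outline [503.4 245.5   5. ] 174.5 139.0 -88.7 -177.0
orange [ 417.3 -280.8    5. ] 147.9 27.5 ang -79.7 -172.8
orange [ 503.3 -219.7    5. ] 35.5 36.0 ang -78.2 -170.3
orange [ 519.4 -309.1    5. ] 35.3 35.8 ang -79.4 -172.4
orange outline [ 466.4 -270.8    5. ] 177.8 198.9 -78.3 -171.6
```

View pics/z0.png

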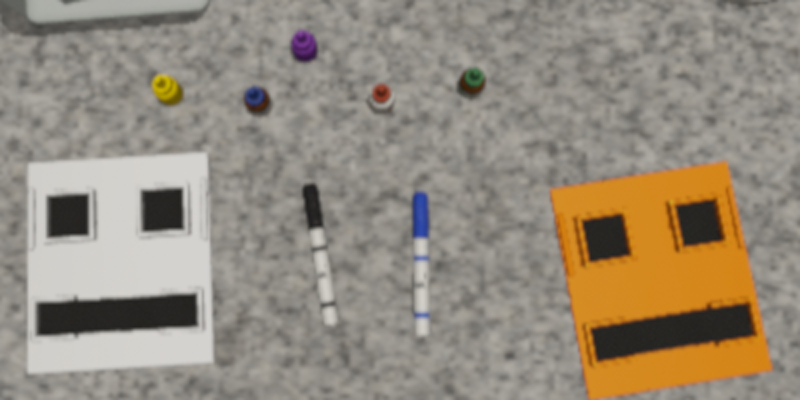

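View pics/wrist0.png

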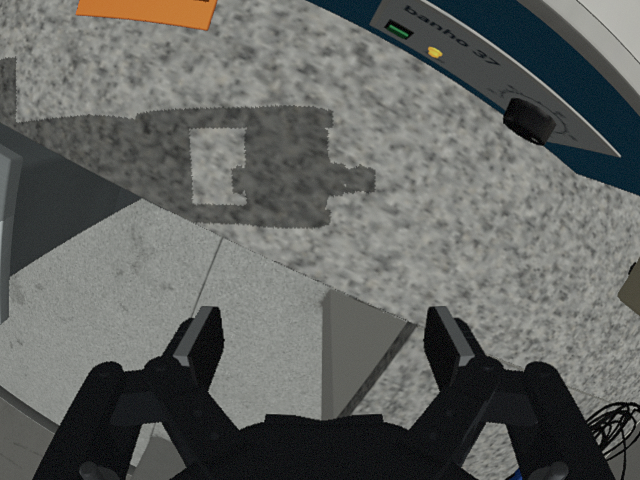

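Run:
```python
from h import *
from scipy.optimize import least_squares
d=np.load('pics/top0.npy');P=depthpts('top',d);P[d==0]=np.nan
for n,(u,v) in dict(blue=(247,249),red=(310,248),green=(356,240),purple=(271,222),yellow=(203,243),wb=(384,172),tape=(254,180),timer=(313,176)).items():
    k=16 if n not in('wb','tape','timer') else 24
    w=P[v-k:v+k,u-k:u+k].reshape(-1,3); w=w[np.isfinite(w).all(1)]
    up=w[w[:,2]>9]; tip=up[up[:,2]>up[:,2].max()-14]
    print(n,len(up),'zmax',up[:,2].max().round(1),'tip',tip.mean(0).round(1),'ext',up.min(0).round(),up.max(0).round())
    b=up[(up[:,2]>10)&(up[:,2]<42)]
    if k==16:
        r=least_squares(lambda p:np.hypot(b[:,0]-p[0],b[:,1]-p[1])-12.5,tip[:,:2].mean(0),loss='soft_l1');print('   body fit',r.x.round(1),len(b))
```

```text
blue 169 zmax 76.8 tip [625.2 115.1  71.9] ext [613. 103.  10.] [637. 126.  77.]
   body fit [627.  116.2] 85
red 159 zmax 73.6 tip [630.1  -3.   66.8] ext [619. -14.   9.] [641.   9.  74.]
   body fit [632.1  -3.4] 78
green 166 zmax 75.2 tip [648.  -90.4  68. ] ext [ 636. -101.    9.] [660. -78.  75.]
   body fit [649.5 -90.4] 79
purple 171 zmax 73.4 tip [680.6  72.4  68.3] ext [669.  61.   9.] [691.  85.  73.]
   body fit [682.4  73.4] 89
yellow 182 zmax 74.2 tip [634.6 202.4  67.2] ext [623. 190.   9.] [646. 214.  74.]
   body fit [635.8 203.9] 95
wb 859 zmax 153.7 tip [ 756.4 -136.4  148.4] ext [ 739. -192.    9.] [837. -96. 154.]
tape 619 zmax 24.1 tip [771.8 111.7  17.7] ext [741.  82.   9.] [805. 142.  24.]
timer 1172 zmax 38.8 tip [817.6 -29.7  32.1] ext [748. -50.   9.] [829.  28.  39.]
```

```bash
cat > plan.py <<'E'
import sys
from h import *
from scipy.spatial.transform import Rotation as Ro
s=robot.observe();p=s['ee_pos'];M=Ro.from_quat(s['tcp_rot']).as_matrix()
ang=np.degrees(np.arctan2(M[1,0],M[0,0]))
print('t',round(s['clock'],2),'pos',p.round(1),'ang',ang.round(2),'tilt',np.degrees(np.arccos(-M[2,2])).round(2),'F',s['contact_force'].round(1),'gap',round(s['finger_gap'],1),'j6',s['joints'][5].round(2))
a=[float(x) for x in sys.argv[1:]]
if len(a)>=3:
    T=np.array(a[:3]);A=a[3] if len(a)>3 else ang
    tot=-((A-ang+180)%360-180); dist=np.linalg.norm(T-p)
    n=max(1,int(np.ceil(dist/40)),int(np.ceil(abs(tot)/7.1)))
    if len(a)>4:n=int(a[4])
    print('n',n,'total turn',tot.round(1),'dist',dist.round(1))
    w=(T-p)/n;th=tot/n
    for i in range(n):
        m=Ro.from_euler('z',th*i,degrees=True); d=m.inv().apply(M.T@w)
        print(i,d.round(1),round(th,2))
E
python3 plan.py 340 -300 200 10
```

```text
t 0.15 pos [ 281.1 -557.7  197.3] ang -63.25 tilt 0.07 F [ 0.2 -0.1 -0.3] gap 85.6 j6 -0.02
n 11 total turn -73.3 dist 264.4
0 [-18.5 -15.3  -0.2] -6.66
1 [-16.6 -17.4  -0.2] -6.66
2 [-14.5 -19.2  -0.2] -6.66
3 [-12.2 -20.7  -0.2] -6.66
4 [ -9.7 -22.   -0.2] -6.66
5 [ -7.1 -23.   -0.2] -6.66
6 [ -4.3 -23.6  -0.2] -6.66
7 [ -1.6 -24.   -0.2] -6.66
8 [  1.2 -24.   -0.2] -6.66
9 [  4.  -23.7  -0.2] -6.66
10 [  6.7 -23.1  -0.2] -6.66
```

Call:
drive_tool(
  targets=[
    {"jaw": 60,"delta_pos": [-18,-15,0],"turn": -7},
    {"jaw": 60,"delta_pos": [-17,-17,0],"turn": -7},
    {"jaw": 60,"delta_pos": [-15,-19,0],"turn": -7},
    {"jaw": 60,"delta_pos": [-12,-21,0],"turn": -7},
    {"jaw": 60,"delta_pos": [-10,-22,0],"turn": -7},
  ],
  squeeze=30,
)

```text
clock: 0.57
ee_pos: [304.1, -439.8, 195.4]
tcp_rot: [0.971, -0.238, -0.001, -0.0]
contact_force: [0.0, -0.2, -0.2]
finger_gap: 60.2
```

```bash
python3 plan.py 625 115 140 10
```

```text
t 0.57 pos [ 304.1 -439.8  195.4] ang -27.56 tilt 0.07 F [ 0.  -0.2 -0.2] gap 60.2 j6 -0.51
n 17 total turn -37.6 dist 643.3
0 [  1.6 -37.7   3.3] -2.21
1 [  3.1 -37.6   3.3] -2.21
2 [  4.5 -37.4   3.3] -2.21
3 [  6.  -37.2   3.3] -2.21
4 [  7.4 -37.    3.3] -2.21
5 [  8.8 -36.7   3.3] -2.21
6 [ 10.2 -36.3   3.3] -2.21
7 [ 11.6 -35.9   3.3] -2.21
8 [ 13.  -35.4   3.3] -2.21
9 [ 14.4 -34.9   3.3] -2.21
10 [ 15.7 -34.3   3.3] -2.21
11 [ 17.  -33.7   3.3] -2.21
12 [ 18.3 -33.    3.3] -2.21
13 [ 19.5 -32.2   3.3] -2.21
14 [ 20.8 -31.5   3.3] -2.21
15 [ 22.  -30.6   3.3] -2.21
16 [ 23.1 -29.8   3.3] -2.21
```

Tracking is very good.

Call:
drive_tool(
  targets=[
    {"jaw": 60,"delta_pos": [-8,-37,3],"turn": -5},
    {"jaw": 60,"delta_pos": [-5,-37,3],"turn": -5},
    {"jaw": 60,"delta_pos": [0,-37,3],"turn": -5},
    {"jaw": 60,"delta_pos": [6,-37,3],"turn": -5},
    {"jaw": 60,"delta_pos": [10,-37,3],"turn": -5},
  ],
)

```text
clock: 0.98
ee_pos: [361.3, -255.5, 179.7]
tcp_rot: [1.0, -0.013, -0.0, 0.0]
contact_force: [0.3, -0.1, -0.2]
finger_gap: 60.2
```

Call:
drive_tool(
  targets=[
    {"jaw": 60,"delta_pos": [14,-36,3],"turn": -5},
    {"jaw": 60,"delta_pos": [16,-36,3],"turn": -5},
    {"jaw": 60,"delta_pos": [20,-33,3],"turn": -2},
    {"jaw": 60,"delta_pos": [22,-32,3],"turn": 0},
    {"jaw": 60,"delta_pos": [22,-32,3],"turn": 0},
  ],
)

```text
clock: 1.4
ee_pos: [435.7, -66.7, 164.3]
tcp_rot: [0.995, 0.099, 0.0, 0.001]
contact_force: [1.0, -1.1, 1.0]
finger_gap: 60.0
```

```bash
python3 plan.py 625 115 140 10
```

```text
t 1.4 pos [435.7 -66.7 164.3] ang 11.34 tilt 0.08 F [ 1.  -1.1  1. ] gap 60.0 j6 -0.38
n 7 total turn 1.3 dist 263.5
0 [ 31.6 -20.1   3.5] 0.19
1 [ 31.6 -20.2   3.5] 0.19
2 [ 31.5 -20.4   3.5] 0.19
3 [ 31.4 -20.5   3.5] 0.19
4 [ 31.3 -20.6   3.5] 0.19
5 [ 31.3 -20.7   3.5] 0.19
6 [ 31.2 -20.8   3.5] 0.19
```

Call:
drive_tool(
  targets=[
    {"jaw": 60,"delta_pos": [31,-20,3],"turn": 0},
    {"jaw": 60,"delta_pos": [31,-20,3],"turn": 0},
    {"jaw": 60,"delta_pos": [31,-20,3],"turn": 0},
    {"jaw": 60,"delta_pos": [31,-20,3],"turn": 0},
    {"jaw": 60,"delta_pos": [31,-20,3],"turn": 0},
  ],
)

```text
clock: 1.82
ee_pos: [568.4, 72.8, 147.7]
tcp_rot: [0.995, 0.101, -0.001, 0.0]
contact_force: [-0.4, -0.7, -0.7]
finger_gap: 59.7
```

```bash
python3 plan.py 625 115 130 10
```

```text
t 1.82 pos [568.4  72.8 147.7] ang 11.57 tilt 0.16 F [-0.4 -0.7 -0.7] gap 59.7 j6 -0.09
n 2 total turn 1.6 dist 72.7
0 [ 32.  -15.    8.8] 0.79
1 [ 31.8 -15.4   8.8] 0.79
```

Call:
drive_tool(
  targets=[
    {"jaw": 60,"delta_pos": [32,-15,9],"turn": 1},
    {"jaw": 60,"delta_pos": [32,-15,9],"turn": 1},
    {"jaw": 60,"delta_pos": [0,0,0],"turn": 0},
  ],
)

```text
clock: 2.07
ee_pos: [631.7, 122.6, 127.8]
tcp_rot: [0.996, 0.085, 0.0, -0.0]
contact_force: [-1.0, -0.2, 0.3]
finger_gap: 60.2
```

```bash
python3 plan.py 625 115 130 10; python3 -c "
from h import *
save('wrist','w1')"
cat > wr.py <<'E'
import sys
from h import *
from scipy.spatial.transform import Rotation as Ro
def wray(u,v,z,s):
    c=robot.calibration('wrist');K=np.array(c['K']);T=np.array(c['T_tool_cam'])
    dx,dy=u-K[0,2],v-K[1,2];r=np.hypot(dx,dy);th=r/K[0,0]
    d=np.array([np.sin(th)*dx/r,np.sin(th)*dy/r,np.cos(th)])
    M=Ro.from_quat(s['tcp_rot']).as_matrix()
    o=M@T[:3,3]+s['ee_pos'];d=M@T[:3,:3]@d
    return o+d*(z-o[2])/d[2]
if __name__=='__main__':
    a=[float(x) for x in sys.argv[1:]];s=robot.observe()
    for i in range(0,len(a),3): print(a[i:i+3],wray(*a[i:i+3],s).round(1))
E
```

```text
t 2.07 pos [631.7 122.6 127.8] ang 9.74 tilt 0.03 F [-1.  -0.2  0.3] gap 60.2 j6 0.0
n 1 total turn -0.3 dist 10.4
0 [-7.9  6.4 -2.2] -0.26
```

View pics/w1.png

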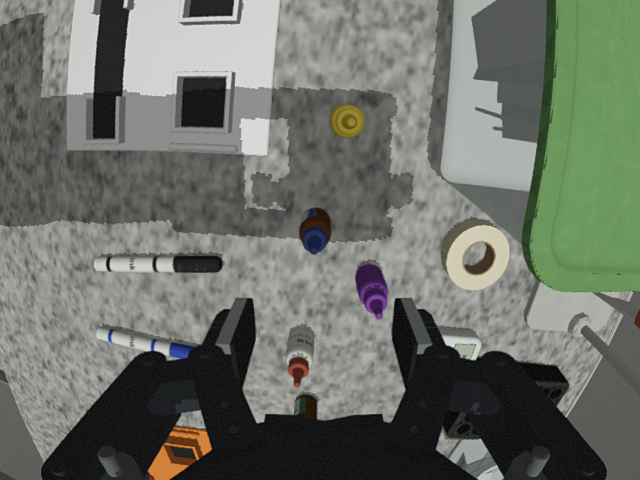

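The wrist view shows the blue dropper's nozzle tip at about (314,246), yellow behind it at (348,121), purple at (373,300) and red at (297,372).

```bash
python3 wr.py 314 246 68 316 217 20 297 381 70 375 312 70
```

```text
[314.0, 246.0, 68.0] [623.5 116.   68. ]
[316.0, 217.0, 20.0] [622.7 122.6  20. ]
[297.0, 381.0, 70.0] [628.4  -2.5  70. ]
[375.0, 312.0, 70.0] [675.6  73.3  70. ]
```

Call:
drive_tool(
  targets=[
    {"jaw": 55,"delta_pos": [-8,6,0],"turn": 0},
    {"jaw": 55,"delta_pos": [0,0,0],"turn": 0},
  ],
)

```text
clock: 2.28
ee_pos: [620.5, 113.4, 126.5]
tcp_rot: [0.996, 0.086, -0.003, 0.001]
contact_force: [-0.1, -0.0, 0.9]
finger_gap: 55.3
```

```bash
python3 plan.py 624.5 115.5 18 10 5
```

```text
t 2.28 pos [620.5 113.4 126.5] ang 9.89 tilt 0.32 F [-0.1 -0.   0.9] gap 55.3 j6 -0.01
n 5 total turn -0.1 dist 108.6
0 [ 1.  -0.3 21.7] -0.02
1 [ 1.  -0.3 21.7] -0.02
2 [ 1.  -0.3 21.7] -0.02
3 [ 1.  -0.3 21.7] -0.02
4 [ 1.  -0.3 21.7] -0.02
```

Call:
drive_tool(
  targets=[
    {"jaw": 55,"delta_pos": [3,-1,20],"turn": 0},
    {"jaw": 55,"delta_pos": [1,-1,20],"turn": 0},
    {"jaw": 55,"delta_pos": [0,0,20],"turn": 0},
    {"jaw": 55,"delta_pos": [0,0,15],"turn": 0},
    {"jaw": 55,"delta_pos": [0,0,0],"turn": 0},
  ],
)

```text
clock: 2.7
ee_pos: [620.0, 109.8, 53.6]
tcp_rot: [0.997, 0.083, -0.001, 0.001]
contact_force: [-0.8, 0.8, -0.7]
finger_gap: 54.9
```

```bash
python3 plan.py 624.5 115.5 18 10 2
```

```text
t 2.7 pos [620.  109.8  53.6] ang 9.56 tilt 0.17 F [-0.8  0.8 -0.7] gap 54.9 j6 -0.01
n 2 total turn -0.4 dist 36.3
0 [ 2.7 -2.5 17.8] -0.22
1 [ 2.8 -2.5 17.8] -0.22
```

Call:
drive_tool(
  targets=[
    {"jaw": 55,"delta_pos": [5,-5,6],"turn": 0},
    {"jaw": 55,"delta_pos": [0,0,0],"turn": 0},
  ],
)

```text
clock: 2.87
ee_pos: [623.0, 113.9, 48.4]
tcp_rot: [0.997, 0.082, -0.002, 0.001]
contact_force: [-0.8, 0.1, 0.6]
finger_gap: 55.0
```

```bash
python3 plan.py 624.5 115.5 18 10 2
```

```text
t 2.87 pos [623.  113.9  48.4] ang 9.41 tilt 0.21 F [-0.8  0.1  0.6] gap 55.0 j6 -0.0
n 2 total turn -0.6 dist 30.5
0 [ 0.9 -0.7 15.2] -0.3
1 [ 0.9 -0.7 15.2] -0.3
```

Call:
drive_tool(
  targets=[
    {"jaw": 55,"delta_pos": [1,-1,16],"turn": 0},
    {"jaw": 55,"delta_pos": [1,-1,14],"turn": 0},
    {"jaw": 55,"delta_pos": [0,0,0],"turn": 0},
  ],
)

```text
clock: 3.12
ee_pos: [627.1, 116.0, 21.4]
tcp_rot: [0.997, 0.082, 0.001, 0.0]
contact_force: [-0.0, -0.5, 0.3]
finger_gap: 55.1
```

```bash
python3 plan.py 624.5 115.5 18 10 2;  python3 -c "
from h import *
save('wrist','w2')"
```

```text
t 3.12 pos [627.1 116.   21.4] ang 9.36 tilt 0.17 F [-0.  -0.5  0.3] gap 55.1 j6 0.0
n 2 total turn -0.6 dist 4.3
0 [-1.3  0.1  1.7] -0.32
1 [-1.3  0.   1.7] -0.32
```

View pics/w2.png

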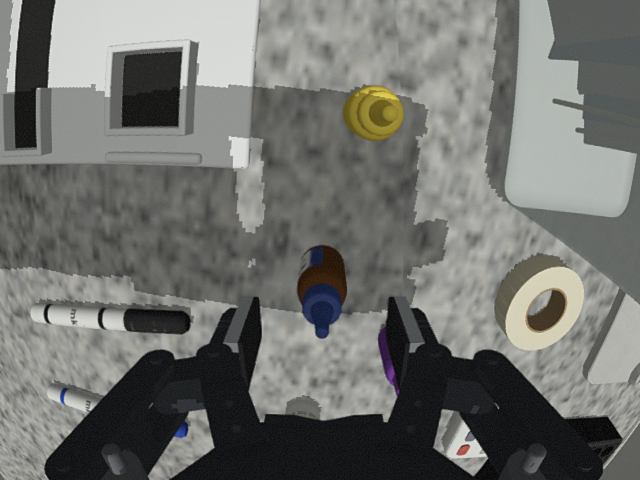

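The bottle stands centred between the pads. Closing the gripper.

Call:
drive_tool(
  targets=[
    {"jaw": 15,"delta_pos": [-1,0,3],"turn": 0},
    {"jaw": 15,"delta_pos": [0,0,0],"turn": 0},
    {"jaw": 15,"delta_pos": [0,0,0],"turn": 0},
    {"jaw": 15,"delta_pos": [0,0,0],"turn": 0},
    {"jaw": 15,"delta_pos": [0,0,0],"turn": 0},
  ],
  squeeze=30,
)

```text
clock: 3.58
ee_pos: [628.0, 116.1, 22.0]
tcp_rot: [0.997, 0.082, 0.003, 0.0]
contact_force: [-0.1, -0.4, -1.8]
finger_gap: 15.3
```

```bash
python3 plan.py 625 115 110;  python3 -c "
from h import *
save('wrist','w3')"
```

```text
t 3.58 pos [628.  116.1  22. ] ang 9.38 tilt 0.4 F [-0.1 -0.4 -1.8] gap 15.3 j6 0.0
n 3 total turn -0.0 dist 88.1
0 [ -0.9   0.2 -29.4] -0.0
1 [ -0.9   0.2 -29.4] -0.0
2 [ -0.9   0.2 -29.4] -0.0
```

View pics/w3.png

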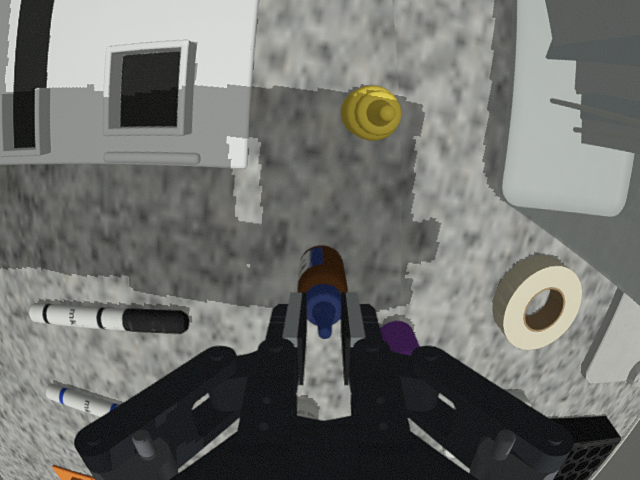

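```bash
python3 - <<'E'
from h import *
c=robot.calibration('wrist');K=np.array(c['K']);T=np.linalg.inv(np.array(c['T_tool_cam']))
for z in (0,-10,-19,-30,-45):
  for x in (-7.5,0,7.5):
    p=T[:3,:3]@[x,0,z]+T[:3,3];r=np.hypot(*p[:2]);th=np.arctan2(r,p[2])
    print(z,x,(K[0,0]*th*p[:2]/r+K[:2,2]).round(0))
E
python3 wr.py 322 250 0 323 333 73 323 305 45
python3 -c "
from h import *
save('side','s1');save('top','t1')
cv2.imwrite('pics/s1z.png',cv2.resize(cv2.imread('pics/s1.png')[180:330,180:430],None,fx=3,fy=3))"
```

```text
0 -7.5 [310. 279.]
0 0 [324. 279.]
0 7.5 [338. 279.]
-10 -7.5 [309. 287.]
-10 0 [324. 287.]
-10 7.5 [339. 287.]
-19 -7.5 [308. 296.]
-19 0 [324. 296.]
-19 7.5 [340. 296.]
-30 -7.5 [307. 307.]
-30 0 [324. 307.]
-30 7.5 [341. 307.]
-45 -7.5 [306. 325.]
-45 0 [324. 325.]
-45 7.5 [342. 325.]
[322.0, 250.0, 0.0] [626.  123.5   0. ]
[323.0, 333.0, 73.0] [627.3 116.1  73. ]
[323.0, 305.0, 45.0] [627.9 113.3  45. ]
```

View pics/s1z.png

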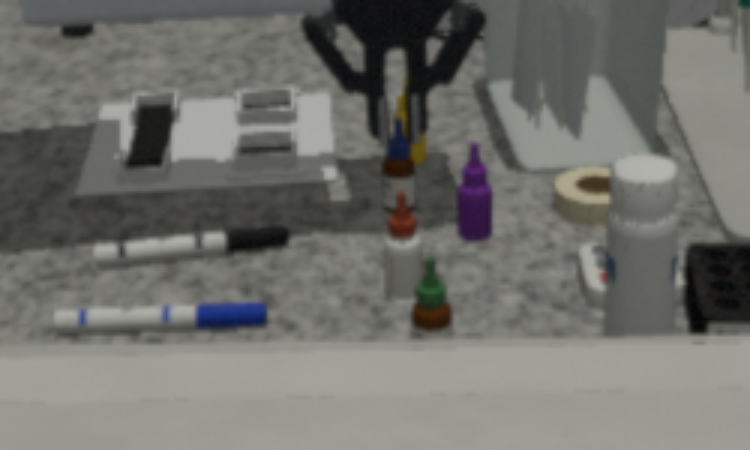

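Run:
```python
from h import *
im=cv2.imread('pics/w3.png');cv2.imwrite('pics/w3z.png',cv2.resize(im[230:430,230:430],None,fx=3,fy=3,interpolation=cv2.INTER_CUBIC))
d=np.load('pics/w3.npy')
c=robot.calibration('wrist');K=np.array(c['K']);T=np.array(c['T_tool_cam'])
def pt(u,v):
    z=d[v,u];dx,dy=u-K[0,2],v-K[1,2];r=np.hypot(dx,dy);th=r/K[0,0]
    p=np.array([np.tan(th)*dx/r,np.tan(th)*dy/r,1])*z
    return (T[:3,:3]@p+T[:3,3]).round(1)
for v in range(270,400,10):
    print(v,[ (u,*pt(u,v)) for u in (285,296,323,350,362)])
```

```text
270 [(285, np.float64(-22.7), np.float64(4.8), np.float64(21.8)), (296, np.float64(-16.4), np.float64(5.6), np.float64(23.7)), (323, np.float64(-0.4), np.float64(-12.1), np.float64(-15.7)), (350, np.float64(15.4), np.float64(5.0), np.float64(22.2)), (362, np.float64(22.3), np.float64(4.7), np.float64(21.6))]
280 [(285, np.float64(-22.9), np.float64(11.3), np.float64(21.8)), (296, np.float64(-16.5), np.float64(11.8), np.float64(22.9)), (323, np.float64(-0.4), np.float64(-8.6), np.float64(-19.4)), (350, np.float64(15.6), np.float64(11.7), np.float64(22.6)), (362, np.float64(22.6), np.float64(11.1), np.float64(21.2))]
290 [(285, np.float64(-23.2), np.float64(17.9), np.float64(21.6)), (296, np.float64(-16.6), np.float64(18.0), np.float64(21.9)), (323, np.float64(-0.4), np.float64(-8.3), np.float64(-29.1)), (350, np.float64(15.7), np.float64(18.0), np.float64(21.9)), (362, np.float64(22.9), np.float64(18.1), np.float64(22.0))]
300 [(285, np.float64(-23.5), np.float64(24.7), np.float64(21.5)), (296, np.float64(-11.3), np.float64(-11.5), np.float64(-44.2)), (323, np.float64(-0.4), np.float6
[... 2304 characters left out ...]
-73.6)), (362, np.float64(11.2), np.float64(-12.2), np.float64(-89.4))]
380 [(285, np.float64(-10.5), np.float64(-17.4), np.float64(-99.9)), (296, np.float64(-9.6), np.float64(1.7), np.float64(-78.0)), (323, np.float64(-0.5), np.float64(88.6), np.float64(21.6)), (350, np.float64(8.8), np.float64(0.9), np.float64(-78.9)), (362, np.float64(9.9), np.float64(-18.2), np.float64(-100.9))]
390 [(285, np.float64(-10.1), np.float64(-17.6), np.float64(-104.2)), (296, np.float64(-9.6), np.float64(4.7), np.float64(-79.9)), (323, np.float64(-0.5), np.float64(98.9), np.float64(22.4)), (350, np.float64(9.0), np.float64(6.3), np.float64(-78.2)), (362, np.float64(9.6), np.float64(-17.9), np.float64(-104.5))]
```

View pics/w3z.png

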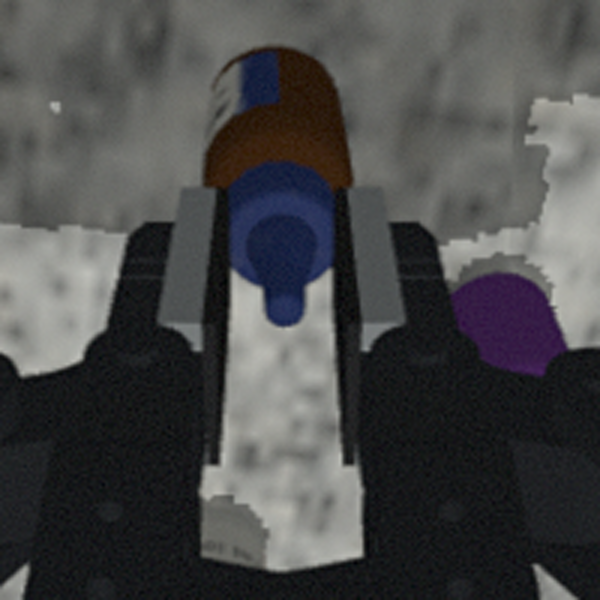

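Run:
```python
from h import *
c=robot.calibration('wrist');K=np.array(c['K']);T=np.array(c['T_tool_cam'])
for f in('w0x','w2','w3'):
    d=np.load('pics/'+('wrist0' if f=='w0x' else f)+'.npy')
    v,u=np.mgrid[:480,:640];dx,dy=u-K[0,2],v-K[1,2];r=np.hypot(dx,dy)+1e-9;th=r/K[0,0]
    p=np.stack([np.tan(th)*dx/r,np.tan(th)*dy/r,np.ones_like(r)],-1)*d[...,None]
    q=p@T[:3,:3].T+T[:3,3]; 
    for s,lo,hi in(('L',-60,-6),('R',6,60)):
        m=(d>0)&(q[...,0]>lo)&(q[...,0]<hi)&(abs(q[...,1])<20)&(q[...,2]<5)&(q[...,2]>-75)&(v>285)
        w=q[m]; 
        if len(w)==0: continue
        o=w[w[:,2]>np.percentile(w[:,2],97)]
        print(f,s,len(w),'max z',w[:,2].max().round(1),'p97 mean',o.mean(0).round(1))
d=np.load('pics/s1.npy');P=depthpts('side',d);P[d==0]=np.nan
m=(abs(P[...,0]-627)<35)&(abs(P[...,1]-116)<18)&(P[...,2]>10)&(P[...,2]<120)
im=cv2.imread('pics/s1.png')
g=im.max(2)<60
w=P[m&g];print('side dark',len(w),w.min(0),w.max(0))
for k in range(10,120,5):
    q=P[m&(abs(P[...,2]-k)<2.5)]
    if len(q):print(k,len(q),q.min(0).round(1)[:2],q.max(0).round(1)[:2])
```

```text
w0x L 2045 max z -45.9 p97 mean [-43.   -1.6 -47.7]
w0x R 2041 max z -45.7 p97 mean [ 42.5  -0.8 -48. ]
w2 L 2707 max z -13.4 p97 mean [-11.5  -1.  -17.6]
w2 R 2543 max z -13.2 p97 mean [  9.2  -1.3 -17.4]
w3 L 2235 max z -12.9 p97 mean [-10.2  -3.6 -18.3]
w3 R 2150 max z -13.0 p97 mean [  8.6  -3.5 -18.5]
side dark 452 [594.220679    98.05427812  30.4088909 ] [661.97914377 129.05525365 119.69557745]
10 9 [614.4  98.5] [636.5 108.3]
15 19 [614.4  99.3] [636.6 109.2]
20 18 [614.7  99.5] [636.8 108. ]
25 22 [614.9  98.4] [636.9 108. ]
30 22 [615.  98.] [637.  108.6]
35 27 [615.2  98.4] [637.1 109.8]
40 28 [615.3 101. ] [637.2 116. ]
45 16 [617.7 100. ] [635.2 112. ]
50 20 [617.8 102.8] [635.3 113.9]
55 20 [618.2 101. ] [639.8 119.2]
60 35 [609.7  98.8] [646.4 120.4]
65 35 [607.7  98.3] [648.6 120.3]
70 37 [605.3  98.7] [646.6 118.7]
75 35 [605.7  98.2] [646.7 120. ]
80 26 [606.1  98.5] [646.8 114.1]
85 30 [606.2  99.5] [646.9 115.5]
90 32 [606.5 100.3] [647.  118.5]
95 19 [602.6 100.4] [651.4 120.8]
100 48 [592.2  98.6] [659.9 124.1]
105 46 [598.8  98.1] [662.  121.5]
110 66 [594.2  98.5] [660.4 131.3]
115 38 [592.2  99.3] [660.5 129.3]
```

The depth readings show the finger ends about 35 mm behind the reported TCP: their tips are at z≈57 with TCP z=22, and the wrist and side views agree. I'll open and go down by that much more, watching force.

Call:
drive_tool(
  targets=[
    {"jaw": 50,"delta_pos": [0,0,0],"turn": 0},
    {"jaw": 50,"delta_pos": [0,0,0],"turn": 0},
    {"jaw": 50,"delta_pos": [0,0,0],"turn": 0},
    {"jaw": 50,"delta_pos": [-1,0,12],"turn": 0},
    {"jaw": 50,"delta_pos": [0,0,8],"turn": 0},
  ],
)

```text
clock: 4.15
ee_pos: [628.6, 116.2, 2.6]
tcp_rot: [0.997, 0.082, 0.005, 0.0]
contact_force: [-0.3, 0.4, -0.1]
finger_gap: 50.3
```

```bash
python3 plan.py 627 116 -17 10 2
cat > tips.py <<'E'
from h import *
import sys
c=robot.calibration('wrist');K=np.array(c['K']);T=np.array(c['T_tool_cam'])
n=sys.argv[1];im,d=save('wrist',n)
E
python3 tips.py w4
```

```text
t 4.15 pos [628.6 116.2   2.6] ang 9.37 tilt 0.6 F [-0.3  0.4 -0.1] gap 50.3 j6 0.0
n 2 total turn -0.6 dist 19.7
0 [-0.9 -0.1  9.8] -0.31
1 [-0.9 -0.1  9.8] -0.31
```

View pics/w4.png

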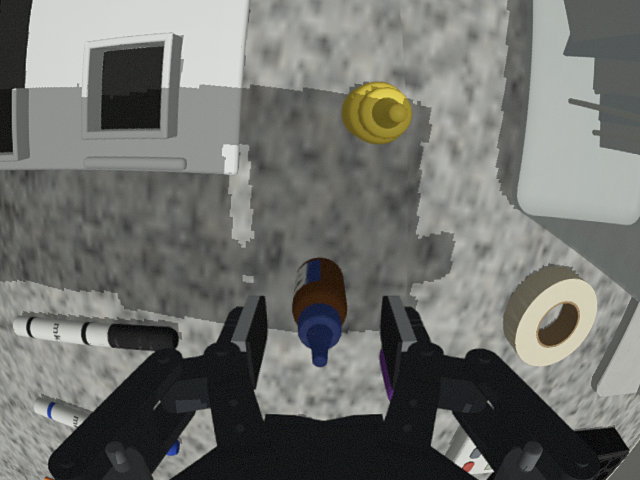

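The bottle is at column 320 between the pads (265 and 382). Going down further.

Call:
drive_tool(
  targets=[
    {"jaw": 50,"delta_pos": [-1,0,9],"turn": 0},
    {"jaw": 50,"delta_pos": [-1,0,6],"turn": 0},
    {"jaw": 50,"delta_pos": [0,0,3],"turn": 0},
    {"jaw": 50,"delta_pos": [0,0,0],"turn": 0},
  ],
)

```text
clock: 4.53
ee_pos: [624.4, 115.4, -21.3]
tcp_rot: [0.997, 0.082, 0.003, 0.0]
contact_force: [-0.9, -0.0, -0.3]
finger_gap: 50.4
```

```bash
python3 plan.py 627 116 -17 10 2
```

```text
t 4.53 pos [624.4 115.4 -21.3] ang 9.38 tilt 0.3 F [-0.9 -0.  -0.3] gap 50.4 j6 0.0
n 2 total turn -0.6 dist 5.0
0 [ 1.3 -0.1 -2.1] -0.31
1 [ 1.4 -0.1 -2.1] -0.31
```

Call:
drive_tool(
  targets=[
    {"jaw": 15,"delta_pos": [1,0,-5],"turn": 0},
    {"jaw": 15,"delta_pos": [0,0,0],"turn": 0},
    {"jaw": 15,"delta_pos": [0,0,0],"turn": 0},
    {"jaw": 15,"delta_pos": [0,0,0],"turn": 0},
    {"jaw": 15,"delta_pos": [0,0,0],"turn": 0},
  ],
  squeeze=30,
)

```text
clock: 4.95
ee_pos: [626.0, 115.7, -15.3]
tcp_rot: [0.997, 0.082, 0.003, 0.0]
contact_force: [-0.7, 0.5, -0.6]
finger_gap: 24.0
```

```bash
python3 plan.py 627 116 100 10 3;python3 tips.py w5
```

```text
t 4.95 pos [626.  115.7 -15.3] ang 9.38 tilt 0.35 F [-0.7  0.5 -0.6] gap 24.0 j6 0.0
n 3 total turn -0.6 dist 115.3
0 [  0.6   0.  -38.4] -0.21
1 [  0.6   0.  -38.4] -0.21
2 [  0.6   0.  -38.4] -0.21
```

View pics/w5.png

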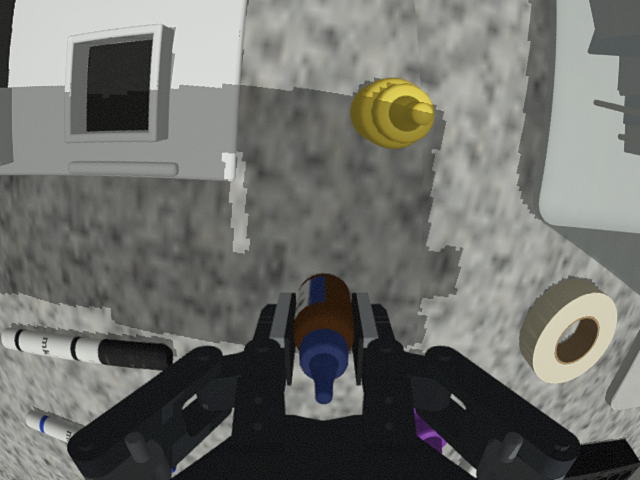

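The gripper closed on the body with a gap of 24 mm. Lifting.

Call:
drive_tool(
  targets=[
    {"jaw": 15,"delta_pos": [0,0,-15],"turn": 0},
    {"jaw": 15,"delta_pos": [0,0,-30],"turn": 0},
    {"jaw": 15,"delta_pos": [0,0,-35],"turn": 0},
    {"jaw": 15,"delta_pos": [0,0,-25],"turn": 0},
    {"jaw": 15,"delta_pos": [0,0,-5],"turn": 0},
  ],
)

```text
clock: 5.42
ee_pos: [623.0, 115.4, 99.6]
tcp_rot: [0.997, 0.082, -0.0, 0.001]
contact_force: [0.9, -0.4, 0.3]
finger_gap: 24.0
```

```bash
python3 plan.py 503 -218.5 90 10
```

```text
t 5.42 pos [623.  115.4  99.6] ang 9.38 tilt 0.07 F [ 0.9 -0.4  0.3] gap 24.0 j6 0.0
n 9 total turn -0.6 dist 354.9
0 [-19.2  34.4   1.1] -0.07
1 [-19.2  34.4   1.1] -0.07
2 [-19.3  34.4   1.1] -0.07
3 [-19.3  34.4   1.1] -0.07
4 [-19.4  34.3   1.1] -0.07
5 [-19.4  34.3   1.1] -0.07
6 [-19.4  34.3   1.1] -0.07
7 [-19.5  34.3   1.1] -0.07
8 [-19.5  34.2   1.1] -0.07
```

Call:
drive_tool(
  targets=[
    {"jaw": 15,"delta_pos": [-16,36,1],"turn": 0},
    {"jaw": 15,"delta_pos": [-16,36,1],"turn": 0},
    {"jaw": 15,"delta_pos": [-16,36,1],"turn": 0},
    {"jaw": 15,"delta_pos": [-16,36,1],"turn": 0},
    {"jaw": 15,"delta_pos": [-16,36,1],"turn": 0},
  ],
)

```text
clock: 5.83
ee_pos: [578.3, -73.3, 102.2]
tcp_rot: [0.996, 0.088, 0.008, 0.0]
contact_force: [0.1, -1.0, -0.5]
finger_gap: 23.9
```

```bash
python3 plan.py 519 -307.5 90 10
```

```text
t 5.83 pos [578.3 -73.3 102.2] ang 10.09 tilt 0.89 F [ 0.1 -1.  -0.5] gap 23.9 j6 -0.33
n 7 total turn 0.1 dist 241.9
0 [-14.2  31.5   1.6] 0.01
1 [-14.2  31.5   1.6] 0.01
2 [-14.2  31.5   1.6] 0.01
3 [-14.2  31.5   1.6] 0.01
4 [-14.2  31.5   1.6] 0.01
5 [-14.2  31.5   1.6] 0.01
6 [-14.2  31.5   1.6] 0.01
```

Call:
drive_tool(
  targets=[
    {"jaw": 15,"delta_pos": [-16,36,2],"turn": 0},
    {"jaw": 15,"delta_pos": [-16,36,2],"turn": 0},
    {"jaw": 15,"delta_pos": [-16,36,2],"turn": 0},
    {"jaw": 15,"delta_pos": [-14,32,2],"turn": 0},
    {"jaw": 15,"delta_pos": [-14,30,2],"turn": 0},
  ],
)

```text
clock: 6.25
ee_pos: [529.2, -263.0, 93.4]
tcp_rot: [0.996, 0.088, 0.009, 0.001]
contact_force: [-0.3, -0.8, -0.4]
finger_gap: 24.0
```

```bash
python3 plan.py 519 -307.5 90 10
```

```text
t 6.25 pos [ 529.2 -263.    93.4] ang 10.11 tilt 1.01 F [-0.3 -0.8 -0.4] gap 24.0 j6 -0.67
n 2 total turn 0.1 dist 45.8
0 [-8.9 21.   1.6] 0.06
1 [-8.9 21.   1.6] 0.06
```

Call:
drive_tool(
  targets=[
    {"jaw": 15,"delta_pos": [-10,22,10],"turn": 0},
    {"jaw": 15,"delta_pos": [-8,18,10],"turn": 0},
    {"jaw": 15,"delta_pos": [0,0,0],"turn": 0},
    {"jaw": 15,"delta_pos": [0,0,0],"turn": 0},
  ],
)

```text
clock: 6.58
ee_pos: [515.3, -314.9, 73.8]
tcp_rot: [0.996, 0.084, 0.009, 0.002]
contact_force: [0.2, 0.5, 0.1]
finger_gap: 24.2
```

```bash
python3 plan.py 519 -307.5 -9 10 5;python3 tips.py w6
```

```text
t 6.58 pos [ 515.3 -314.9   73.8] ang 9.63 tilt 1.11 F [0.2 0.5 0.1] gap 24.2 j6 -0.75
n 5 total turn -0.4 dist 83.2
0 [ 0.7 -1.4 16.6] -0.07
1 [ 0.7 -1.4 16.6] -0.07
2 [ 0.7 -1.4 16.6] -0.07
3 [ 0.7 -1.4 16.6] -0.07
4 [ 0.7 -1.4 16.6] -0.07
```

View pics/w6.png

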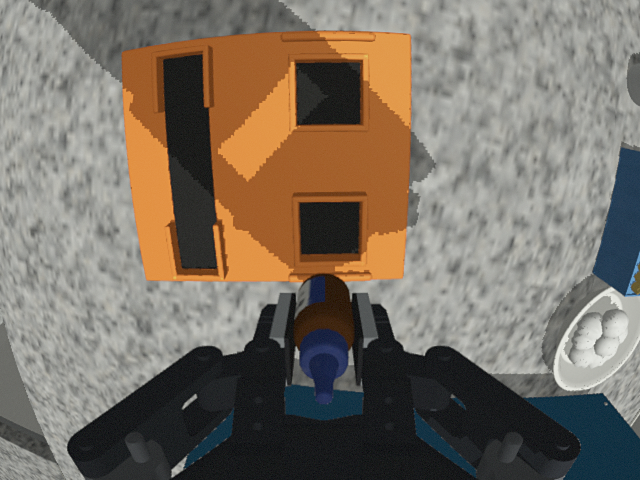

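The wrist view shows well A's floor centred at (330,93), well B's at (331,229) and the trough running from (184,55) to (197,272).

```bash
python3 wr.py 331 229 5 330 93 5 184 55 5 197 272 5 331 200 19 331 259 19; python3 plan.py
```

```text
[331.0, 229.0, 5.0] [ 520.7 -308.8    5. ]
[330.0, 93.0, 5.0] [ 504.3 -218.     5. ]
[184.0, 55.0, 5.0] [ 403.6 -204.     5. ]
[197.0, 272.0, 5.0] [ 427.8 -358.1    5. ]
[331.0, 200.0, 19.0] [ 516.  -285.2   19. ]
[331.0, 259.0, 19.0] [ 523.1 -325.2   19. ]
t 6.63 pos [ 515.3 -314.6   73.8] ang 9.67 tilt 1.09 F [-0.2 -0.  -0.4] gap 24.2 j6 -0.75
```

Call:
drive_tool(
  targets=[
    {"jaw": 15,"delta_pos": [3,-5,6],"turn": 0},
    {"jaw": 15,"delta_pos": [1,-1,16],"turn": 0},
    {"jaw": 15,"delta_pos": [0,0,16],"turn": 0},
    {"jaw": 15,"delta_pos": [0,0,10],"turn": 0},
    {"jaw": 15,"delta_pos": [0,0,0],"turn": 0},
  ],
)

```text
clock: 7.05
ee_pos: [522.7, -302.2, 26.2]
tcp_rot: [0.996, 0.087, 0.011, 0.003]
contact_force: [-0.1, 0.2, 0.3]
finger_gap: 23.8
```

```bash
python3 plan.py 520 -308 -9 10 2
```

```text
t 7.05 pos [ 522.7 -302.2   26.2] ang 9.97 tilt 1.31 F [-0.1  0.2  0.3] gap 23.8 j6 -0.73
n 2 total turn -0.0 dist 35.7
0 [-2.2  2.5 17.6] -0.01
1 [-2.2  2.5 17.6] -0.01
```

Call:
drive_tool(
  targets=[
    {"jaw": 15,"delta_pos": [-3,4,6],"turn": 0},
    {"jaw": 15,"delta_pos": [0,0,4],"turn": 0},
    {"jaw": 15,"delta_pos": [0,0,0],"turn": 0},
  ],
)

```text
clock: 7.3
ee_pos: [521.6, -304.8, 15.8]
tcp_rot: [0.996, 0.088, 0.011, 0.002]
contact_force: [-0.0, -0.3, -0.2]
finger_gap: 23.7
```

```bash
python3 plan.py 520 -308 -9 10 2
```

```text
t 7.3 pos [ 521.6 -304.8   15.8] ang 10.16 tilt 1.3 F [-0.  -0.3 -0.2] gap 23.7 j6 -0.74
n 2 total turn 0.2 dist 25.1
0 [-1.3  1.3 12.4] 0.08
1 [-1.3  1.3 12.4] 0.08
```

Call:
drive_tool(
  targets=[
    {"jaw": 15,"delta_pos": [-1,2,8],"turn": 0},
    {"jaw": 15,"delta_pos": [-1,1,8],"turn": 0},
    {"jaw": 15,"delta_pos": [0,0,5],"turn": 0},
    {"jaw": 15,"delta_pos": [0,0,0],"turn": 0},
  ],
)

```text
clock: 7.63
ee_pos: [521.4, -309.3, -5.9]
tcp_rot: [0.996, 0.088, 0.012, 0.003]
contact_force: [-0.2, -0.0, -0.2]
finger_gap: 24.2
```

```bash
python3 plan.py 520 -308 -9 10 2;python3 tips.py w7
```

```text
t 7.63 pos [ 521.4 -309.3   -5.9] ang 10.14 tilt 1.44 F [-0.2 -0.  -0.2] gap 24.2 j6 -0.75
n 2 total turn 0.1 dist 3.6
0 [-0.6 -0.8  1.5] 0.07
1 [-0.6 -0.8  1.5] 0.07
```

View pics/w7.png

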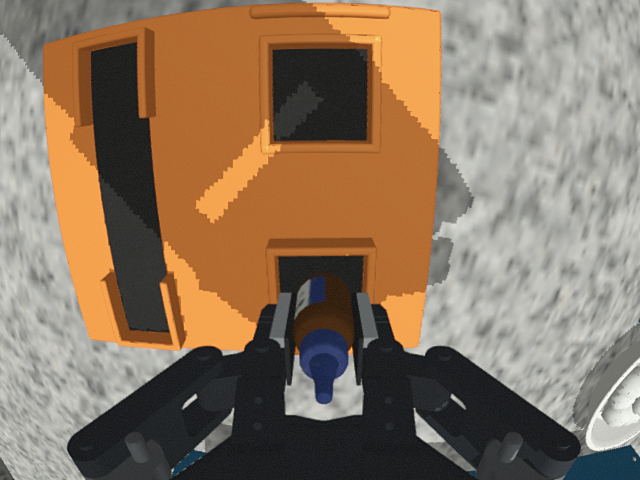

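The bottle is inside well B, centred at column ~322. Lowering the last few mm and releasing.

Call:
drive_tool(
  targets=[
    {"jaw": 15,"delta_pos": [-1,-1,3],"turn": 0},
    {"jaw": 15,"delta_pos": [0,0,1],"turn": 0},
    {"jaw": 15,"delta_pos": [0,0,0],"turn": 0},
  ],
)

```text
clock: 7.93
ee_pos: [520.4, -308.9, -9.9]
tcp_rot: [0.996, 0.088, 0.012, 0.003]
contact_force: [-0.4, 0.1, -0.6]
finger_gap: 23.9
```

```bash
python3 plan.py
```

```text
t 7.93 pos [ 520.4 -308.9   -9.9] ang 10.11 tilt 1.46 F [-0.4  0.1 -0.6] gap 23.9 j6 -0.75
```

Call:
drive_tool(
  targets=[
    {"jaw": 48,"delta_pos": [0,0,0],"turn": 0},
    {"jaw": 48,"delta_pos": [0,0,0],"turn": 0},
    {"jaw": 48,"delta_pos": [0,0,0],"turn": 0},
    {"jaw": 48,"delta_pos": [0,0,-15],"turn": 0},
    {"jaw": 48,"delta_pos": [0,0,-30],"turn": 0},
  ],
)

```text
clock: 8.35
ee_pos: [516.2, -306.6, 31.5]
tcp_rot: [0.996, 0.088, 0.009, 0.001]
contact_force: [0.1, 0.2, 0.4]
finger_gap: 48.0
```

Call:
drive_tool(
  targets=[
    {"jaw": 48,"delta_pos": [0,0,-35],"turn": 0},
    {"jaw": 48,"delta_pos": [0,0,-15],"turn": 0},
    {"jaw": 48,"delta_pos": [0,0,0],"turn": 0},
  ],
)

```text
clock: 8.6
ee_pos: [517.2, -307.8, 87.8]
tcp_rot: [0.996, 0.088, 0.011, 0.002]
contact_force: [0.6, -1.1, 0.3]
finger_gap: 48.2
```

```bash
python3 plan.py 630 -3 75 10;python3 tips.py w8
```

```text
t 8.6 pos [ 517.2 -307.8   87.8] ang 10.12 tilt 1.3 F [ 0.6 -1.1  0.3] gap 48.2 j6 -0.75
n 9 total turn 0.1 dist 325.2
0 [ 18.3 -31.1   1.6] 0.01
1 [ 18.2 -31.1   1.6] 0.01
2 [ 18.2 -31.2   1.6] 0.01
3 [ 18.2 -31.2   1.6] 0.01
4 [ 18.2 -31.2   1.6] 0.01
5 [ 18.2 -31.2   1.6] 0.01
6 [ 18.2 -31.2   1.6] 0.01
7 [ 18.2 -31.2   1.6] 0.01
8 [ 18.2 -31.2   1.6] 0.01
```

View pics/w8.png

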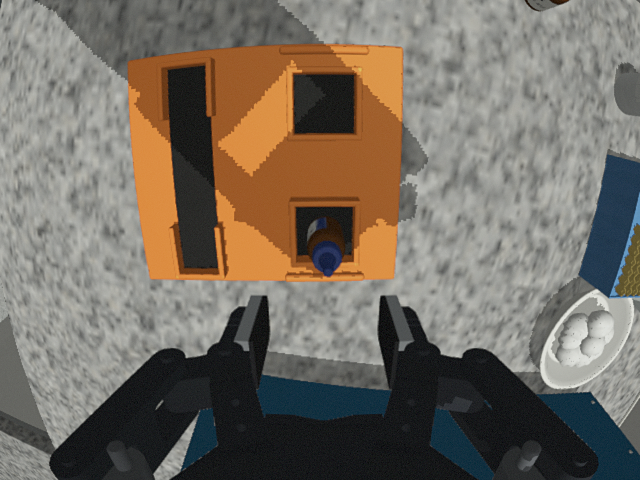

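Blue stands upright in well B. On to red.

Call:
drive_tool(
  targets=[
    {"jaw": 50,"delta_pos": [19,-33,1],"turn": 0},
    {"jaw": 50,"delta_pos": [19,-33,1],"turn": 0},
    {"jaw": 50,"delta_pos": [19,-33,1],"turn": 0},
    {"jaw": 50,"delta_pos": [19,-33,1],"turn": 0},
    {"jaw": 50,"delta_pos": [19,-33,1],"turn": 0},
  ],
)

```text
clock: 9.07
ee_pos: [580.8, -130.1, 78.0]
tcp_rot: [0.997, 0.082, 0.01, 0.003]
contact_force: [0.2, -0.3, -0.6]
finger_gap: 50.3
```

```bash
python3 plan.py 630 -3 65 10
```

```text
t 9.07 pos [ 580.8 -130.1   78. ] ang 9.39 tilt 1.19 F [ 0.2 -0.3 -0.6] gap 50.3 j6 -0.41
n 4 total turn -0.6 dist 136.8
0 [ 17.2 -29.4   3.4] -0.15
1 [ 17.3 -29.3   3.4] -0.15
2 [ 17.4 -29.3   3.4] -0.15
3 [ 17.5 -29.2   3.4] -0.15
```

Call:
drive_tool(
  targets=[
    {"jaw": 50,"delta_pos": [17,-29,0],"turn": 0},
    {"jaw": 50,"delta_pos": [17,-29,0],"turn": 0},
    {"jaw": 50,"delta_pos": [17,-29,0],"turn": 0},
    {"jaw": 50,"delta_pos": [12,-20,0],"turn": 0},
    {"jaw": 50,"delta_pos": [0,0,0],"turn": 0},
  ],
)

```text
clock: 9.48
ee_pos: [624.5, -0.9, 69.5]
tcp_rot: [0.996, 0.085, 0.006, 0.002]
contact_force: [1.2, -0.2, 0.1]
finger_gap: 49.8
```

```bash
python3 plan.py 630 -3 65 10; python3 tips.py w9
```

```text
t 9.48 pos [624.5  -0.9  69.5] ang 9.71 tilt 0.68 F [ 1.2 -0.2  0.1] gap 49.8 j6 -0.19
n 1 total turn -0.3 dist 7.5
0 [5.1 3.  4.6] -0.29
```

View pics/w9.png

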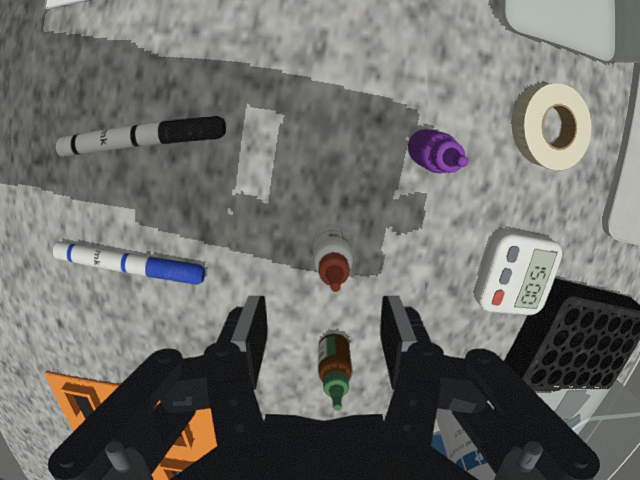

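The red tip is at (336,288), with green behind it at (337,405). The markers are at left, black from (58,147) to (225,127) and blue from (55,250) to (204,272).

```bash
python3 wr.py 336 286 71 337 404 71 142 136 10 129 262 10 67 145 10 219 126 10
```

```text
[336.0, 286.0, 71.0] [630.1  -4.6  71. ]
[337.0, 404.0, 71.0] [646.7 -89.2  71. ]
[142.0, 136.0, 10.0] [490.6  51.   10. ]
[129.0, 262.0, 10.0] [482.  -43.8  10. ]
[67.0, 145.0, 10.0] [424.7  39.7  10. ]
[219.0, 126.0, 10.0] [545.  63.  10.]
```

Call:
drive_tool(
  targets=[
    {"jaw": 50,"delta_pos": [4,2,10],"turn": 0},
    {"jaw": 50,"delta_pos": [0,0,20],"turn": 0},
    {"jaw": 50,"delta_pos": [0,0,5],"turn": 0},
    {"jaw": 50,"delta_pos": [0,0,0],"turn": 0},
  ],
)

```text
clock: 9.87
ee_pos: [625.9, -6.5, 28.5]
tcp_rot: [0.996, 0.084, 0.003, 0.002]
contact_force: [-0.1, 0.1, 0.4]
finger_gap: 49.9
```

```bash
python3 plan.py 630 -3.5 -16 10 3
```

```text
t 9.87 pos [625.9  -6.5  28.5] ang 9.67 tilt 0.39 F [-0.1  0.1  0.4] gap 49.9 j6 -0.19
n 3 total turn -0.3 dist 44.8
0 [ 1.4 -0.8 14.9] -0.11
1 [ 1.4 -0.8 14.9] -0.11
2 [ 1.4 -0.8 14.9] -0.11
```

Call:
drive_tool(
  targets=[
    {"jaw": 50,"delta_pos": [3,-2,6],"turn": 0},
    {"jaw": 50,"delta_pos": [2,-1,12],"turn": 0},
    {"jaw": 50,"delta_pos": [0,0,12],"turn": 0},
    {"jaw": 50,"delta_pos": [0,0,5],"turn": 0},
    {"jaw": 50,"delta_pos": [0,0,0],"turn": 0},
  ],
)

```text
clock: 10.28
ee_pos: [630.4, -5.8, -10.3]
tcp_rot: [0.997, 0.082, 0.002, 0.002]
contact_force: [0.0, 0.6, 0.6]
finger_gap: 49.8
```

```bash
python3 plan.py 630 -3.5 -16 10 1; python3 tips.py w10
```

```text
t 10.28 pos [630.4  -5.8 -10.3] ang 9.41 tilt 0.34 F [0.  0.6 0.6] gap 49.8 j6 -0.19
n 1 total turn -0.6 dist 6.2
0 [-0.1 -2.4  5.7] -0.59
```

View pics/w10.png

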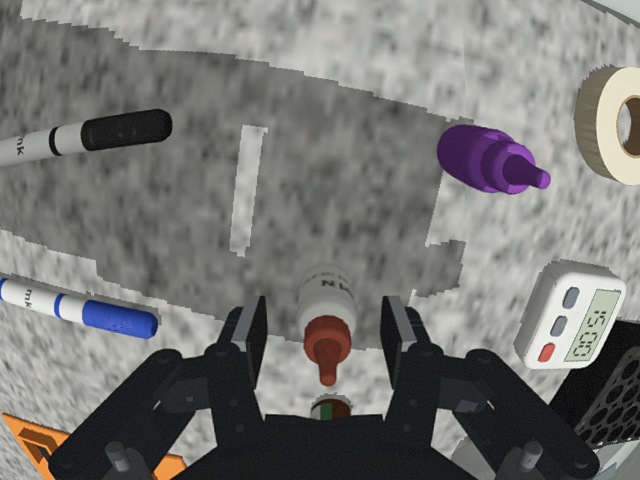

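The red bottle is between the pads (327, pads at 265 and 383). Going down about 5 mm more and closing.

Call:
drive_tool(
  targets=[
    {"jaw": 50,"delta_pos": [0,-2,4],"turn": 0},
    {"jaw": 15,"delta_pos": [0,0,0],"turn": 0},
    {"jaw": 15,"delta_pos": [0,0,0],"turn": 0},
    {"jaw": 15,"delta_pos": [0,0,0],"turn": 0},
    {"jaw": 15,"delta_pos": [0,0,0],"turn": 0},
  ],
  squeeze=30,
)

```text
clock: 10.75
ee_pos: [631.0, -3.4, -13.0]
tcp_rot: [0.997, 0.082, 0.003, 0.002]
contact_force: [-0.1, -0.6, -0.2]
finger_gap: 23.9
```

Call:
drive_tool(
  targets=[
    {"jaw": 15,"delta_pos": [0,0,0],"turn": 0},
  ],
)

```text
clock: 10.83
ee_pos: [631.2, -3.4, -12.7]
tcp_rot: [0.997, 0.082, 0.004, 0.002]
contact_force: [0.1, -0.4, -0.8]
finger_gap: 24.1
```

```bash
python3 plan.py
```

```text
t 10.83 pos [631.2  -3.4 -12.7] ang 9.45 tilt 0.47 F [ 0.1 -0.4 -0.8] gap 24.1 j6 -0.18
```

Call:
drive_tool(
  targets=[
    {"jaw": 15,"delta_pos": [0,0,-15],"turn": 0},
    {"jaw": 15,"delta_pos": [0,0,-30],"turn": 0},
    {"jaw": 15,"delta_pos": [0,0,-35],"turn": 0},
    {"jaw": 15,"delta_pos": [-5,8,-20],"turn": 0},
    {"jaw": 15,"delta_pos": [-15,22,0],"turn": 0},
  ],
)

```text
clock: 11.25
ee_pos: [616.2, -33.4, 93.9]
tcp_rot: [0.996, 0.084, 0.003, 0.002]
contact_force: [1.1, -0.7, -1.1]
finger_gap: 23.8
```

```bash
python3 plan.py 503.8 -218.3 75 10
```

```text
t 11.25 pos [616.2 -33.4  93.9] ang 9.66 tilt 0.41 F [ 1.1 -0.7 -1.1] gap 23.8 j6 -0.24
n 6 total turn -0.3 dist 217.2
0 [-23.7  27.2   3.1] -0.06
1 [-23.7  27.2   3.1] -0.06
2 [-23.7  27.2   3.1] -0.06
3 [-23.7  27.2   3.1] -0.06
4 [-23.8  27.1   3.1] -0.06
5 [-23.8  27.1   3.1] -0.06
```

Call:
drive_tool(
  targets=[
    {"jaw": 15,"delta_pos": [-24,27,2],"turn": 0},
    {"jaw": 15,"delta_pos": [-24,27,3],"turn": 0},
    {"jaw": 15,"delta_pos": [-24,27,3],"turn": 0},
    {"jaw": 15,"delta_pos": [-24,27,3],"turn": 0},
    {"jaw": 15,"delta_pos": [-20,23,3],"turn": 0},
  ],
)

```text
clock: 11.67
ee_pos: [527.2, -186.2, 90.5]
tcp_rot: [0.996, 0.088, 0.012, 0.004]
contact_force: [0.3, -1.0, -0.2]
finger_gap: 24.0
```

```bash
python3 plan.py 503.8 -218.3 60 10
```

```text
t 11.67 pos [ 527.2 -186.2   90.5] ang 10.06 tilt 1.41 F [ 0.3 -1.  -0.2] gap 24.0 j6 -0.54
n 2 total turn 0.1 dist 50.1
0 [-14.7  13.6  15.1] 0.03
1 [-14.7  13.6  15.1] 0.03
```

Call:
drive_tool(
  targets=[
    {"jaw": 15,"delta_pos": [-13,12,8],"turn": 0},
    {"jaw": 15,"delta_pos": [-9,8,12],"turn": 0},
    {"jaw": 15,"delta_pos": [0,0,10],"turn": 0},
    {"jaw": 15,"delta_pos": [0,0,0],"turn": 0},
  ],
)

```text
clock: 12.0
ee_pos: [506.6, -217.2, 64.6]
tcp_rot: [0.996, 0.084, 0.014, 0.006]
contact_force: [-0.9, 0.3, -0.6]
finger_gap: 24.0
```

```bash
python3 plan.py 503.8 -218.3 20 10
```

```text
t 12.0 pos [ 506.6 -217.2   64.6] ang 9.63 tilt 1.72 F [-0.9  0.3 -0.6] gap 24.0 j6 -0.6
n 2 total turn -0.4 dist 44.7
0 [-2.1  0.  22.2] -0.18
1 [-2.1 -0.  22.2] -0.18
```

Call:
drive_tool(
  targets=[
    {"jaw": 15,"delta_pos": [-2,0,15],"turn": 0},
    {"jaw": 15,"delta_pos": [-1,0,15],"turn": 0},
    {"jaw": 15,"delta_pos": [0,0,10],"turn": 0},
    {"jaw": 15,"delta_pos": [0,0,0],"turn": 0},
  ],
)

```text
clock: 12.33
ee_pos: [508.6, -217.3, 26.9]
tcp_rot: [0.996, 0.084, 0.016, 0.007]
contact_force: [-0.2, -0.0, -0.0]
finger_gap: 24.1
```

```bash
python3 plan.py 503.8 -218.3 -8 10 2; python3 tips.py w11
```

```text
t 12.33 pos [ 508.6 -217.3   26.9] ang 9.71 tilt 2.03 F [-0.2 -0.  -0. ] gap 24.1 j6 -0.6
n 2 total turn -0.3 dist 35.2
0 [-3.  -0.2 17.3] -0.15
1 [-3.  -0.2 17.3] -0.15
```

View pics/w11.png

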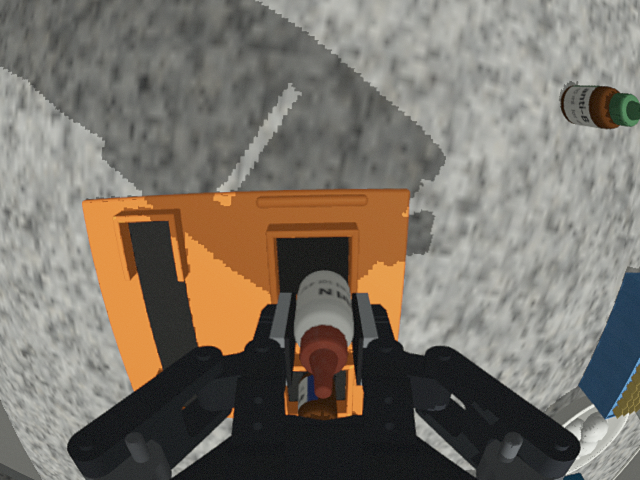

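Call:
drive_tool(
  targets=[
    {"jaw": 15,"delta_pos": [-5,0,4],"turn": 0},
    {"jaw": 15,"delta_pos": [-2,0,6],"turn": 0},
    {"jaw": 15,"delta_pos": [0,0,3],"turn": 0},
    {"jaw": 15,"delta_pos": [0,0,0],"turn": 0},
  ],
)

```text
clock: 12.72
ee_pos: [504.3, -218.3, 15.6]
tcp_rot: [0.996, 0.086, 0.018, 0.008]
contact_force: [-0.3, -0.9, -1.1]
finger_gap: 23.9
```

```bash
python3 plan.py 503.8 -218.3 -8 10 2
```

```text
t 12.72 pos [ 504.3 -218.3   15.6] ang 9.84 tilt 2.27 F [-0.3 -0.9 -1.1] gap 23.9 j6 -0.61
n 2 total turn -0.2 dist 23.6
0 [-0.7 -0.3 11.8] -0.08
1 [-0.7 -0.3 11.8] -0.08
```

Call:
drive_tool(
  targets=[
    {"jaw": 15,"delta_pos": [-1,0,11],"turn": 0},
    {"jaw": 15,"delta_pos": [-1,0,8],"turn": 0},
    {"jaw": 15,"delta_pos": [0,0,2],"turn": 0},
  ],
)

```text
clock: 12.97
ee_pos: [503.9, -219.4, -6.2]
tcp_rot: [0.996, 0.086, 0.019, 0.009]
contact_force: [0.3, 0.4, -1.2]
finger_gap: 24.2
```

```bash
python3 plan.py 503.8 -218.3 -8 10 1
```

```text
t 12.97 pos [ 503.9 -219.4   -6.2] ang 9.84 tilt 2.41 F [ 0.3  0.4 -1.2] gap 24.2 j6 -0.61
n 1 total turn -0.2 dist 2.1
0 [-0.  -1.1  1.8] -0.16
```

Call:
drive_tool(
  targets=[
    {"jaw": 15,"delta_pos": [0,-1,1],"turn": 0},
    {"jaw": 48,"delta_pos": [0,0,0],"turn": 0},
    {"jaw": 48,"delta_pos": [0,0,0],"turn": 0},
    {"jaw": 48,"delta_pos": [0,0,0],"turn": 0},
  ],
)

```text
clock: 13.3
ee_pos: [503.0, -218.1, -8.9]
tcp_rot: [0.996, 0.085, 0.018, 0.008]
contact_force: [-0.1, -0.2, -0.5]
finger_gap: 48.0
```

```bash
python3 plan.py; python3 tips.py w12
```

```text
t 13.3 pos [ 503.  -218.1   -8.9] ang 9.82 tilt 2.27 F [-0.1 -0.2 -0.5] gap 48.0 j6 -0.61
```

View pics/w12.png

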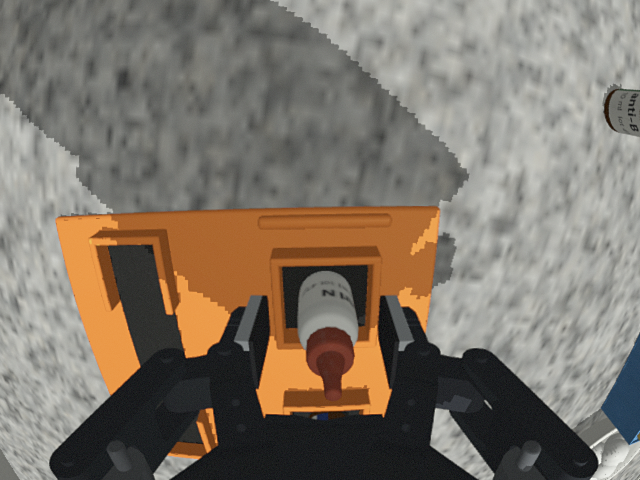

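Red stands upright in well A. Lifting, then moving to the black marker with a 90° turn.

Call:
drive_tool(
  targets=[
    {"jaw": 48,"delta_pos": [0,0,-20],"turn": 0},
    {"jaw": 48,"delta_pos": [0,0,-35],"turn": 0},
    {"jaw": 48,"delta_pos": [0,0,-35],"turn": 0},
    {"jaw": 45,"delta_pos": [0,-15,-5],"turn": 0},
    {"jaw": 45,"delta_pos": [0,-30,0],"turn": 7},
  ],
)

```text
clock: 13.77
ee_pos: [493.4, -175.1, 89.3]
tcp_rot: [1.0, 0.023, 0.02, 0.008]
contact_force: [0.1, -0.0, -0.6]
finger_gap: 44.8
```

```bash
python3 plan.py 482.5 52 70 -79
```

```text
t 13.77 pos [ 493.4 -175.1   89.3] ang 2.67 tilt 2.42 F [ 0.1 -0.  -0.6] gap 44.8 j6 -0.41
n 12 total turn 81.7 dist 228.2
0 [ -0.1 -19.    1.3] 6.81
1 [ -2.3 -18.8   1.3] 6.81
2 [ -4.6 -18.4   1.3] 6.81
3 [ -6.7 -17.7   1.3] 6.81
4 [ -8.8 -16.8   1.3] 6.81
5 [-10.7 -15.7   1.3] 6.81
6 [-12.5 -14.3   1.3] 6.81
7 [-14.1 -12.7   1.3] 6.81
8 [-15.5 -11.    1.3] 6.81
9 [-16.7  -9.    1.3] 6.81
10 [-17.6  -7.    1.3] 6.81
11 [-18.3  -4.9   1.3] 6.81
```

Call:
drive_tool(
  targets=[
    {"jaw": 45,"delta_pos": [0,-19,1],"turn": 7},
    {"jaw": 45,"delta_pos": [-2,-19,1],"turn": 7},
    {"jaw": 45,"delta_pos": [-5,-18,1],"turn": 7},
    {"jaw": 45,"delta_pos": [-7,-18,1],"turn": 7},
    {"jaw": 45,"delta_pos": [-9,-17,1],"turn": 7},
  ],
)

```text
clock: 14.18
ee_pos: [489.7, -74.6, 85.5]
tcp_rot: [0.958, -0.287, 0.025, 0.001]
contact_force: [-0.3, -0.1, 0.2]
finger_gap: 45.2
```

Call:
drive_tool(
  targets=[
    {"jaw": 45,"delta_pos": [-11,-16,1],"turn": 7},
    {"jaw": 45,"delta_pos": [-13,-14,1],"turn": 7},
    {"jaw": 45,"delta_pos": [-14,-13,1],"turn": 7},
    {"jaw": 45,"delta_pos": [-16,-11,1],"turn": 7},
    {"jaw": 45,"delta_pos": [-17,-9,1],"turn": 7},
  ],
)

```text
clock: 14.6
ee_pos: [487.2, 27.7, 79.0]
tcp_rot: [0.823, -0.567, 0.024, -0.007]
contact_force: [-0.1, -0.4, -0.1]
finger_gap: 45.0
```

```bash
python3 plan.py 482.5 52 70 -79
```

```text
t 14.6 pos [487.2  27.7  79. ] ang -69.19 tilt 2.91 F [-0.1 -0.4 -0.1] gap 45.0 j6 1.27
n 2 total turn 9.8 dist 26.3
0 [-12.3  -2.    4.2] 4.9
1 [-12.4  -0.9   4.2] 4.9
```

Run:
```python
import numpy as np
from scipy.spatial.transform import Rotation as R
for q in ([.997,.082,0,.001],[.996,.088,.009,.001],[.996,.087,.011,.003],[.996,.088,.011,.002],[.996,.085,.006,.002],[.997,.082,.004,.002],[.996,.088,.012,.004],[.996,.086,.019,.009],[1,.023,.02,.008],[.958,-.287,.025,.001],[.823,-.567,.024,-.007]):
    print(np.degrees(R.from_quat(q).as_matrix()[:2,2]).round(2))
```

```text
[ 0.01 -0.11]
[ 1.04 -0.02]
[ 1.29 -0.23]
[ 1.28 -0.12]
[ 0.7  -0.17]
[ 0.48 -0.19]
[ 1.41 -0.34]
[ 2.26 -0.84]
[ 2.31 -0.86]
[ 2.71 -0.93]
[ 2.72 -0.9 ]
```

Call:
drive_tool(
  targets=[
    {"jaw": 45,"delta_pos": [-11,-2,4],"turn": 5},
    {"jaw": 45,"delta_pos": [-8,-1,4],"turn": 5},
    {"jaw": 45,"delta_pos": [0,0,0],"turn": 0},
  ],
)

```text
clock: 14.85
ee_pos: [483.6, 51.5, 70.4]
tcp_rot: [0.767, -0.641, 0.024, -0.01]
contact_force: [-0.2, 0.8, -0.2]
finger_gap: 44.8
```

```bash
python3 plan.py 482.5 52 -28 -79 4; python3 tips.py w13
```

```text
t 14.85 pos [483.6  51.5  70.4] ang -79.79 tilt 2.98 F [-0.2  0.8 -0.2] gap 44.8 j6 1.51
n 4 total turn -0.8 dist 98.4
0 [-0.7  1.4 24.5] -0.2
1 [-0.7  1.4 24.5] -0.2
2 [-0.7  1.4 24.5] -0.2
3 [-0.8  1.4 24.5] -0.2
```

View pics/w13.png

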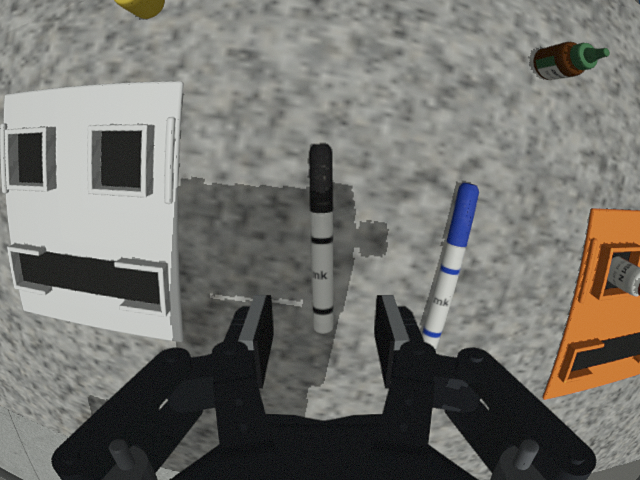

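```bash
python3 wr.py 320 145 8 322 331 8
python3 - <<'E'
from h import *
c=robot.calibration('wrist');K=np.array(c['K']);T=np.array(c['T_tool_cam'])
d=np.load('pics/w13.npy')
def pt(u,v):
    z=d[v,u];dx,dy=u-K[0,2],v-K[1,2];r=np.hypot(dx,dy);th=r/K[0,0]
    return (T[:3,:3]@(np.array([np.tan(th)*dx/r,np.tan(th)*dy/r,1])*z)+T[:3,3]).round(1)
for u in(259,264,384,390):
  for v in(296,300,304,310): print(u,v,pt(u,v))
E
```

```text
[320.0, 145.0, 8.0] [548.2  64.    8. ]
[322.0, 331.0, 8.0] [415.1  38.3   8. ]
259 296 [-27.1 -10.8 -41. ]
259 300 [-26.4 -11.4 -45.6]
259 304 [-26.  -11.  -48.1]
259 310 [-25.3 -11.  -52.9]
264 296 [-24.9 -11.1 -41.6]
264 300 [-24.3 -11.6 -45.9]
264 304 [-24.1 -10.6 -47.3]
264 310 [-23.3 -11.  -52.8]
384 296 [ 24.6 -11.1 -41.6]
384 300 [ 23.9 -11.5 -45.6]
384 304 [ 23.7 -10.6 -47.5]
384 310 [ 23.  -10.7 -52.4]
390 296 [ 27.1 -11.  -41.5]
390 300 [ 26.4 -11.3 -45.5]
390 304 [ 26.1 -10.8 -47.9]
390 310 [ 25.4 -10.5 -52. ]
```

Call:
drive_tool(
  targets=[
    {"jaw": 45,"delta_pos": [0,1,25],"turn": 0},
    {"jaw": 45,"delta_pos": [0,1,30],"turn": 0},
    {"jaw": 45,"delta_pos": [0,1,25],"turn": 0},
    {"jaw": 45,"delta_pos": [0,0,5],"turn": 0},
    {"jaw": 45,"delta_pos": [0,0,0],"turn": 0},
  ],
)

```text
clock: 15.32
ee_pos: [489.0, 48.0, -14.2]
tcp_rot: [0.773, -0.633, 0.027, -0.013]
contact_force: [-0.5, 0.0, 0.1]
finger_gap: 45.3
```

```bash
python3 plan.py 482.5 52 -30 -79 2
```

```text
t 15.32 pos [489.   48.  -14.2] ang -78.68 tilt 3.43 F [-0.5  0.   0.1] gap 45.3 j6 1.5
n 2 total turn 0.3 dist 17.6
0 [-2.8  3.2  7.7] 0.16
1 [-2.8  3.2  7.7] 0.16
```

Call:
drive_tool(
  targets=[
    {"jaw": 45,"delta_pos": [-4,4,7],"turn": 0},
    {"jaw": 45,"delta_pos": [-1,2,6],"turn": 0},
    {"jaw": 45,"delta_pos": [0,0,0],"turn": 0},
  ],
)

```text
clock: 15.57
ee_pos: [483.7, 51.0, -26.4]
tcp_rot: [0.774, -0.633, 0.028, -0.014]
contact_force: [-0.3, -1.4, 0.3]
finger_gap: 45.3
```

```bash
python3 plan.py 484 52 -30 -79 2; python3 tips.py w14
```

```text
t 15.57 pos [483.7  51.  -26.4] ang -78.59 tilt 3.56 F [-0.3 -1.4  0.3] gap 45.3 j6 1.51
n 2 total turn 0.4 dist 3.8
0 [-0.5 -0.1  1.8] 0.2
1 [-0.5 -0.1  1.8] 0.2
```

View pics/w14.png

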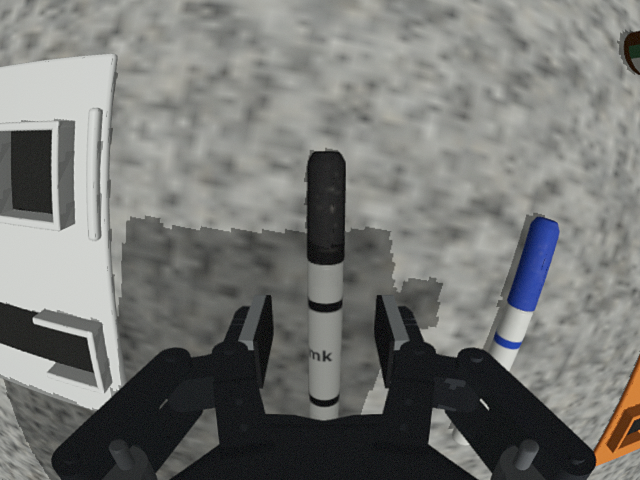

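The marker is centred between the pads, along column ~325. Going 3 mm lower and closing.

Call:
drive_tool(
  targets=[
    {"jaw": 45,"delta_pos": [0,0,3],"turn": 0},
    {"jaw": 8,"delta_pos": [0,0,0],"turn": 0},
    {"jaw": 8,"delta_pos": [0,0,0],"turn": 0},
    {"jaw": 8,"delta_pos": [0,0,0],"turn": 0},
    {"jaw": 8,"delta_pos": [0,0,0],"turn": 0},
  ],
  squeeze=30,
)

```text
clock: 16.03
ee_pos: [486.3, 51.3, -26.7]
tcp_rot: [0.774, -0.632, 0.03, -0.015]
contact_force: [0.3, 0.8, -0.3]
finger_gap: 14.3
```

Call:
drive_tool(
  targets=[
    {"jaw": 8,"delta_pos": [0,0,0],"turn": 0},
  ],
)

```text
clock: 16.12
ee_pos: [486.4, 51.3, -26.6]
tcp_rot: [0.774, -0.632, 0.03, -0.016]
contact_force: [0.2, -0.3, 0.6]
finger_gap: 14.8
```

```bash
python3 plan.py
```

```text
t 16.12 pos [486.4  51.3 -26.6] ang -78.55 tilt 3.87 F [ 0.2 -0.3  0.6] gap 14.8 j6 1.51
```

Call:
drive_tool(
  targets=[
    {"jaw": 26,"delta_pos": [0,0,0],"turn": 0},
    {"jaw": 26,"delta_pos": [0,2,4],"turn": 0},
    {"jaw": 26,"delta_pos": [0,1,3],"turn": 0},
    {"jaw": 8,"delta_pos": [0,0,1],"turn": 0},
    {"jaw": 8,"delta_pos": [0,0,0],"turn": 0},
  ],
  squeeze=30,
)

```text
clock: 16.53
ee_pos: [485.6, 51.3, -32.2]
tcp_rot: [0.774, -0.632, 0.031, -0.017]
contact_force: [-0.9, 0.6, 2.1]
finger_gap: 15.1
```

Call:
drive_tool(
  targets=[
    {"jaw": 8,"delta_pos": [0,0,0],"turn": 0},
    {"jaw": 8,"delta_pos": [0,0,0],"turn": 0},
  ],
)

```text
clock: 16.7
ee_pos: [485.5, 51.3, -32.1]
tcp_rot: [0.774, -0.632, 0.031, -0.018]
contact_force: [0.1, -0.2, -0.3]
finger_gap: 14.8
```

```bash
python3 plan.py
```

```text
t 16.7 pos [485.5  51.3 -32.1] ang -78.57 tilt 4.13 F [ 0.1 -0.2 -0.3] gap 14.8 j6 1.51
```

Gripped at the lower half, gap 14.8 mm. Lifting and turning towards the trough.

Call:
drive_tool(
  targets=[
    {"jaw": 8,"delta_pos": [0,0,-15],"turn": 0},
    {"jaw": 8,"delta_pos": [0,0,-30],"turn": -4},
    {"jaw": 8,"delta_pos": [5,0,-30],"turn": -7},
    {"jaw": 8,"delta_pos": [20,0,-20],"turn": -7},
    {"jaw": 8,"delta_pos": [25,0,0],"turn": -7},
  ],
)

```text
clock: 17.12
ee_pos: [494.7, 8.7, 63.7]
tcp_rot: [0.896, -0.444, 0.029, -0.007]
contact_force: [0.9, -0.3, 0.4]
finger_gap: 14.8
```

```bash
python3 plan.py 416.5 -280.5 55 10;python3 tips.py w15
```

```text
t 17.12 pos [494.7   8.7  63.7] ang -52.79 tilt 3.46 F [ 0.9 -0.3  0.4] gap 14.8 j6 0.94
n 9 total turn -62.8 dist 299.7
0 [20.3 26.4  0.9] -6.98
1 [16.9 28.7  0.9] -6.98
2 [13.3 30.5  0.9] -6.98
3 [ 9.5 31.9  0.9] -6.98
4 [ 5.6 32.8  0.9] -6.98
5 [ 1.5 33.3  0.9] -6.98
6 [-2.5 33.2  0.9] -6.98
7 [-6.5 32.6  0.9] -6.98
8 [-10.5  31.6   0.9] -6.98
```

View pics/w15.png

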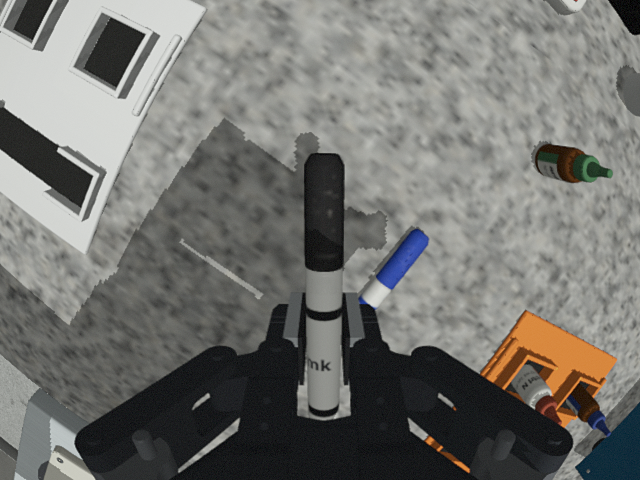

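The marker is held securely. Carrying on.

Call:
drive_tool(
  targets=[
    {"jaw": 8,"delta_pos": [20,26,0],"turn": -7},
    {"jaw": 8,"delta_pos": [17,29,0],"turn": -7},
    {"jaw": 8,"delta_pos": [13,30,0],"turn": -7},
    {"jaw": 8,"delta_pos": [10,32,0],"turn": -7},
    {"jaw": 8,"delta_pos": [6,33,0],"turn": -7},
  ],
)

```text
clock: 17.58
ee_pos: [458.2, -140.2, 61.8]
tcp_rot: [0.983, -0.181, 0.033, 0.001]
contact_force: [0.6, -0.6, 0.6]
finger_gap: 15.1
```

```bash
python3 plan.py 416.5 -280.5 55 10
```

```text
t 17.58 pos [ 458.2 -140.2   61.8] ang -20.91 tilt 3.78 F [ 0.6 -0.6  0.6] gap 15.1 j6 0.03
n 5 total turn -30.9 dist 146.5
0 [ 2.1 29.2  1.2] -6.18
1 [-1.  29.3  1.2] -6.18
2 [-4.2 29.   1.2] -6.18
3 [-7.3 28.4  1.2] -6.18
4 [-10.3  27.4   1.2] -6.18
```

Call:
drive_tool(
  targets=[
    {"jaw": 8,"delta_pos": [2,29,0],"turn": -6},
    {"jaw": 8,"delta_pos": [-1,29,0],"turn": -6},
    {"jaw": 8,"delta_pos": [-4,29,0],"turn": -7},
    {"jaw": 8,"delta_pos": [-7,28,2],"turn": -6},
    {"jaw": 8,"delta_pos": [-8,16,4],"turn": -5},
  ],
)

```text
clock: 18.0
ee_pos: [415.4, -273.8, 52.1]
tcp_rot: [0.996, 0.085, 0.03, 0.009]
contact_force: [0.1, -1.7, 0.9]
finger_gap: 14.8
```

```bash
python3 plan.py 416.5 -280.5 10 10;python3 tips.py w16
```

```text
t 18.0 pos [ 415.4 -273.8   52.1] ang 9.85 tilt 3.63 F [ 0.1 -1.7  0.9] gap 14.8 j6 -0.83
n 2 total turn -0.1 dist 42.6
0 [-1.2  2.9 21.1] -0.07
1 [-1.3  2.9 21.1] -0.07
```

View pics/w16.png

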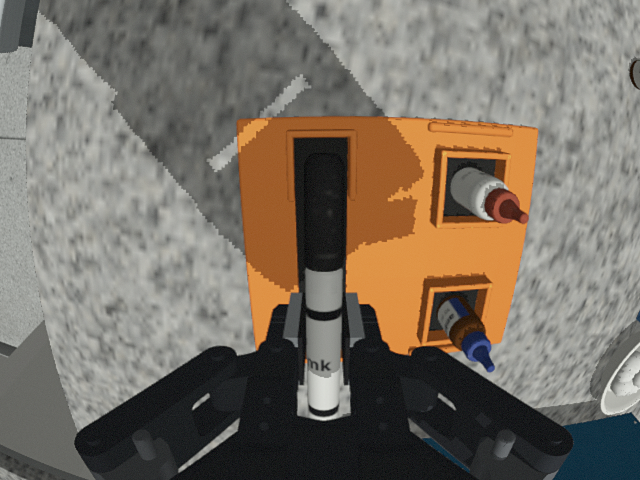

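```bash
python3 wr.py 296 145 5 349 145 5 322 138 5 298 260 5 346 260 5
python3 - <<'E'
from h import *
c=robot.calibration('wrist');K=np.array(c['K']);T=np.array(c['T_tool_cam'])
from scipy.spatial.transform import Rotation as Ro
s=robot.observe();M=Ro.from_quat(s['tcp_rot']).as_matrix()
d=np.load('pics/w16.npy')
for u,v in((322,155),(322,220),(322,300),(322,385),(322,408)):
    z=d[v,u];dx,dy=u-K[0,2],v-K[1,2];r=np.hypot(dx,dy);th=r/K[0,0]
    p=(T[:3,:3]@(np.array([np.tan(th)*dx/r,np.tan(th)*dy/r,1])*z)+T[:3,3]);print(u,v,(M@p+s['ee_pos']).round(1))
E
```

```text
[296.0, 145.0, 5.0] [ 389.6 -214.3    5. ]
[349.0, 145.0, 5.0] [ 420.5 -209.     5. ]
[322.0, 138.0, 5.0] [ 404.  -207.7    5. ]
[298.0, 260.0, 5.0] [ 402.2 -286.9    5. ]
[346.0, 260.0, 5.0] [ 433.1 -282.2    5. ]
322 155 [ 399.  -206.8   92.1]
322 220 [ 402.9 -229.8   95.9]
322 300 [ 408.3 -261.4   98.4]
322 385 [ 415.4 -302.9  102.2]
322 408 [ 417.8 -316.6  103.4]
```

```bash
python3 plan.py 422 -281.3 10 10 2
```

```text
t 18.05 pos [ 414.3 -275.2   51.2] ang 10.11 tilt 3.57 F [-1.2 -2.4 -0.1] gap 15.1 j6 -0.84
n 2 total turn 0.1 dist 42.4
0 [ 2.   3.2 20.9] 0.06
1 [ 2.   3.2 20.9] 0.06
```

Call:
drive_tool(
  targets=[
    {"jaw": 8,"delta_pos": [3,4,12],"turn": 0},
    {"jaw": 8,"delta_pos": [2,2,15],"turn": 0},
    {"jaw": 8,"delta_pos": [0,0,12],"turn": 0},
  ],
)

```text
clock: 18.3
ee_pos: [422.0, -283.9, 11.5]
tcp_rot: [0.996, 0.084, 0.03, 0.01]
contact_force: [-0.6, -0.5, 0.1]
finger_gap: 14.7
```

```bash
python3 plan.py 421 -282 -18 10 2
```

```text
t 18.3 pos [ 422.  -283.9   11.5] ang 9.65 tilt 3.66 F [-0.6 -0.5  0.1] gap 14.7 j6 -0.84
n 2 total turn -0.4 dist 29.6
0 [-1.2 -1.4 14.7] -0.18
1 [-1.2 -1.4 14.7] -0.18
```

Call:
drive_tool(
  targets=[
    {"jaw": 8,"delta_pos": [-1,-2,5],"turn": 0},
  ],
)

```text
clock: 18.38
ee_pos: [420.4, -282.0, 4.6]
tcp_rot: [0.996, 0.083, 0.03, 0.009]
contact_force: [-0.5, 0.0, -0.2]
finger_gap: 14.6
```

```bash
python3 plan.py 421 -282 -18 10 2;python3 tips.py w17
```

```text
t 18.38 pos [ 420.4 -282.     4.6] ang 9.53 tilt 3.56 F [-0.5  0.  -0.2] gap 14.6 j6 -0.84
n 2 total turn -0.5 dist 22.6
0 [-0.4 -0.2 11.3] -0.24
1 [-0.4 -0.2 11.3] -0.24
```

View pics/w17.png

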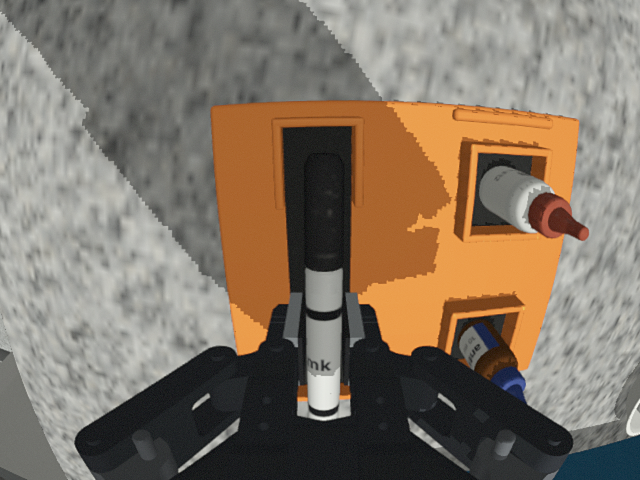

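```bash
python3 wr.py 320 127 5 287 150 5 352 150 5
python3 - <<'E'
from h import *
c=robot.calibration('wrist');K=np.array(c['K']);T=np.array(c['T_tool_cam'])
from scipy.spatial.transform import Rotation as Ro
s=robot.observe();M=Ro.from_quat(s['tcp_rot']).as_matrix();print(s['ee_pos'])
d=np.load('pics/w17.npy')
for u,v in((323,155),(323,220),(323,300),(323,385),(323,412)):
    z=d[v,u];dx,dy=u-K[0,2],v-K[1,2];r=np.hypot(dx,dy);th=r/K[0,0]
    p=(T[:3,:3]@(np.array([np.tan(th)*dx/r,np.tan(th)*dy/r,1])*z)+T[:3,3]);print(u,v,(M@p+s['ee_pos']).round(1))
E
```

```text
[320.0, 127.0, 5.0] [ 404.7 -204.6    5. ]
[287.0, 150.0, 5.0] [ 391.3 -217.6    5. ]
[352.0, 150.0, 5.0] [ 421.2 -212.8    5. ]
[ 419.33996958 -280.88226932    3.97753848]
323 155 [ 405.2 -212.5   44.4]
323 220 [ 408.7 -235.2   49.7]
323 300 [ 413.9 -266.9   51.7]
323 385 [ 420.6 -308.1   55.5]
323 412 [ 423.5 -325.5   55.8]
```

Call:
drive_tool(
  targets=[
    {"jaw": 8,"delta_pos": [-1,0,10],"turn": 0},
    {"jaw": 8,"delta_pos": [-1,0,9],"turn": 0},
  ],
)

```text
clock: 18.6
ee_pos: [418.7, -281.1, -15.5]
tcp_rot: [0.996, 0.083, 0.029, 0.009]
contact_force: [-0.1, 0.7, -0.2]
finger_gap: 14.6
```

```bash
python3 plan.py 420 -281.5 -21 10 1
```

```text
t 18.6 pos [ 418.7 -281.1  -15.5] ang 9.51 tilt 3.48 F [-0.1  0.7 -0.2] gap 14.6 j6 -0.85
n 1 total turn -0.5 dist 5.6
0 [0.9 0.5 5.6] -0.49
```

Call:
drive_tool(
  targets=[
    {"jaw": 8,"delta_pos": [1,0,6],"turn": 0},
    {"jaw": 8,"delta_pos": [0,0,3],"turn": 0},
  ],
)

```text
clock: 18.77
ee_pos: [420.3, -280.8, -25.9]
tcp_rot: [0.996, 0.083, 0.029, 0.009]
contact_force: [1.1, -2.3, 5.0]
finger_gap: 14.9
```

```bash
python3 plan.py 420 -281.5 -26 10 1
```

```text
t 18.77 pos [ 420.3 -280.8  -25.9] ang 9.51 tilt 3.48 F [ 1.1 -2.3  5. ] gap 14.9 j6 -0.85
n 1 total turn -0.5 dist 0.8
0 [-0.4  0.6  0.1] -0.49
```

Contact with the floor at 5 N. Releasing gently (narrow opening), then lifting.

Call:
drive_tool(
  targets=[
    {"jaw": 30,"delta_pos": [0,0,-1],"turn": 0},
    {"jaw": 30,"delta_pos": [0,0,0],"turn": 0},
    {"jaw": 30,"delta_pos": [0,0,-6],"turn": 0},
    {"jaw": 30,"delta_pos": [0,0,-25],"turn": 0},
    {"jaw": 40,"delta_pos": [0,0,-35],"turn": 0},
  ],
)

```text
clock: 19.18
ee_pos: [412.8, -276.8, 37.6]
tcp_rot: [0.996, 0.083, 0.024, 0.005]
contact_force: [0.8, -1.2, 0.9]
finger_gap: 39.4
```

Call:
drive_tool(
  targets=[
    {"jaw": 50,"delta_pos": [0,0,-35],"turn": 0},
    {"jaw": 50,"delta_pos": [8,-10,-12],"turn": 0},
  ],
)

```text
clock: 19.35
ee_pos: [416.7, -266.6, 90.1]
tcp_rot: [0.996, 0.082, 0.025, 0.006]
contact_force: [1.0, -0.6, -0.3]
finger_gap: 50.1
```

```bash
python3 plan.py 648 -90 90 5;python3 tips.py w18
```

```text
t 19.35 pos [ 416.7 -266.6   90.1] ang 9.44 tilt 2.98 F [ 1.  -0.6 -0.3] gap 50.1 j6 -0.8
n 8 total turn 4.4 dist 291.0
0 [ 32.1 -17.1   1.3] 0.56
1 [ 31.9 -17.4   1.3] 0.56
2 [ 31.8 -17.7   1.3] 0.56
3 [ 31.6 -18.    1.3] 0.56
4 [ 31.4 -18.3   1.3] 0.56
5 [ 31.2 -18.6   1.3] 0.56
6 [ 31.1 -18.9   1.3] 0.56
7 [ 30.9 -19.2   1.3] 0.56
```

View pics/w18.png

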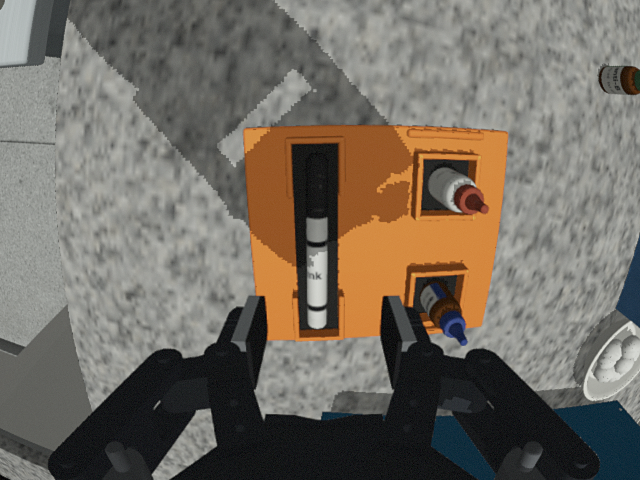

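The orange tray is complete, with both bottles upright and the marker flat in the trough (317,160–325). Next is green.

Call:
drive_tool(
  targets=[
    {"jaw": 50,"delta_pos": [34,-16,0],"turn": 1},
    {"jaw": 50,"delta_pos": [34,-17,0],"turn": 1},
    {"jaw": 50,"delta_pos": [33,-17,0],"turn": 1},
    {"jaw": 50,"delta_pos": [33,-18,0],"turn": 1},
    {"jaw": 50,"delta_pos": [33,-18,0],"turn": 0},
  ],
)

```text
clock: 19.82
ee_pos: [573.0, -158.0, 103.8]
tcp_rot: [0.999, 0.041, 0.028, 0.007]
contact_force: [1.0, -1.2, -0.2]
finger_gap: 49.7
```

```bash
python3 plan.py 648 -90 75 5
```

```text
t 19.82 pos [ 573.  -158.   103.8] ang 4.74 tilt 3.29 F [ 1.  -1.2 -0.2] gap 49.7 j6 -0.38
n 3 total turn -0.3 dist 105.3
0 [ 26.2 -20.7  10.7] -0.09
1 [ 26.2 -20.7  10.7] -0.09
2 [ 26.3 -20.6  10.7] -0.09
```

Call:
drive_tool(
  targets=[
    {"jaw": 50,"delta_pos": [26,-21,5],"turn": 0},
    {"jaw": 50,"delta_pos": [26,-21,5],"turn": 0},
    {"jaw": 50,"delta_pos": [18,-14,10],"turn": 0},
    {"jaw": 50,"delta_pos": [0,0,10],"turn": 0},
  ],
)

```text
clock: 20.15
ee_pos: [650.5, -89.4, 80.5]
tcp_rot: [0.998, 0.044, 0.033, 0.007]
contact_force: [0.2, 0.1, -0.3]
finger_gap: 49.9
```

```bash
python3 plan.py 650 -90 50 5; python3 tips.py w19
```

```text
t 20.15 pos [650.5 -89.4  80.5] ang 5.02 tilt 3.92 F [ 0.2  0.1 -0.3] gap 49.9 j6 -0.24
n 1 total turn 0.0 dist 30.5
0 [-2.6 -0.  30.4] 0.02
```

View pics/w19.png

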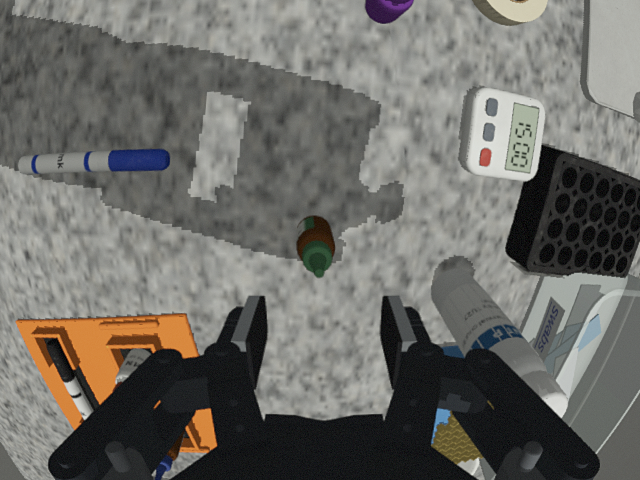

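```bash
python3 wr.py 319 272 71 315 240 30 455 262 0;python3 plan.py 650 -90 30 5
```

```text
[319.0, 272.0, 71.0] [645.6 -89.8  71. ]
[315.0, 240.0, 30.0] [644.8 -86.7  30. ]
[455.0, 262.0, 0.0] [ 759.6 -109.4    0. ]
t 20.2 pos [647.8 -90.2  78. ] ang 5.02 tilt 3.68 F [ 0.5  0.6 -1.4] gap 49.8 j6 -0.24
n 2 total turn 0.0 dist 48.0
0 [-0.4 -0.4 24. ] 0.01
1 [-0.4 -0.4 24. ] 0.01
```

Call:
drive_tool(
  targets=[
    {"jaw": 50,"delta_pos": [1,0,22],"turn": 0},
    {"jaw": 50,"delta_pos": [-1,0,22],"turn": 0},
    {"jaw": 50,"delta_pos": [-1,0,8],"turn": 0},
  ],
)

```text
clock: 20.45
ee_pos: [649.1, -91.6, 25.9]
tcp_rot: [0.998, 0.044, 0.032, 0.008]
contact_force: [-0.8, 0.7, 0.1]
finger_gap: 50.0
```

```bash
python3 plan.py 650.5 -90 -15 5 2
```

```text
t 20.45 pos [649.1 -91.6  25.9] ang 5.12 tilt 3.72 F [-0.8  0.7  0.1] gap 50.0 j6 -0.24
n 2 total turn 0.1 dist 40.9
0 [-0.5 -1.1 20.4] 0.06
1 [-0.5 -1.1 20.4] 0.06
```

Call:
drive_tool(
  targets=[
    {"jaw": 50,"delta_pos": [0,-1,15],"turn": 0},
    {"jaw": 50,"delta_pos": [0,-1,14],"turn": 0},
    {"jaw": 50,"delta_pos": [0,0,8],"turn": 0},
  ],
)

```text
clock: 20.7
ee_pos: [647.9, -92.3, -12.7]
tcp_rot: [0.999, 0.043, 0.03, 0.008]
contact_force: [-0.2, 0.2, 0.2]
finger_gap: 49.9
```

```bash
python3 plan.py 650.5 -90 -15 5 1; python3 tips.py w20
```

```text
t 20.7 pos [647.9 -92.3 -12.7] ang 4.99 tilt 3.53 F [-0.2  0.2  0.2] gap 49.9 j6 -0.24
n 1 total turn -0.0 dist 4.1
0 [ 2.6 -2.1  2.4] -0.01
```

View pics/w20.png

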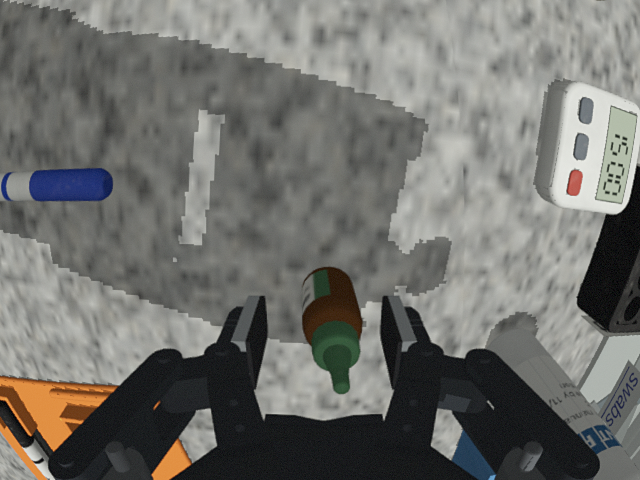

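The green bottle sits slightly right of centre (column ~333, pad centre 324). I'll shift +3 mm in x and close.

Call:
drive_tool(
  targets=[
    {"jaw": 50,"delta_pos": [3,-2,3],"turn": 0},
    {"jaw": 15,"delta_pos": [0,0,0],"turn": 0},
    {"jaw": 15,"delta_pos": [0,0,0],"turn": 0},
    {"jaw": 15,"delta_pos": [0,0,0],"turn": 0},
    {"jaw": 15,"delta_pos": [0,0,0],"turn": 0},
  ],
  squeeze=30,
)

```text
clock: 21.17
ee_pos: [651.0, -91.0, -15.2]
tcp_rot: [0.999, 0.043, 0.03, 0.008]
contact_force: [0.1, 0.3, -1.0]
finger_gap: 24.1
```

```bash
python3 plan.py 650.5 -90 -15 5 1
```

```text
t 21.17 pos [651.  -91.  -15.2] ang 4.92 tilt 3.52 F [ 0.1  0.3 -1. ] gap 24.1 j6 -0.24
n 1 total turn -0.1 dist 1.1
0 [-0.4 -1.  -0.2] -0.08
```

Call:
drive_tool(
  targets=[
    {"jaw": 15,"delta_pos": [0,0,-15],"turn": 0},
    {"jaw": 15,"delta_pos": [0,0,-30],"turn": 0},
    {"jaw": 15,"delta_pos": [0,0,-32],"turn": 0},
    {"jaw": 15,"delta_pos": [-3,-10,-20],"turn": 0},
    {"jaw": 15,"delta_pos": [-10,-30,0],"turn": 0},
  ],
)

```text
clock: 21.58
ee_pos: [630.8, -53.9, 85.2]
tcp_rot: [0.999, 0.041, 0.031, 0.008]
contact_force: [1.1, 0.3, -1.0]
finger_gap: 24.0
```

```bash
python3 plan.py 520 203 75 5
```

```text
t 21.58 pos [630.8 -53.9  85.2] ang 4.73 tilt 3.69 F [ 1.1  0.3 -1. ] gap 24.0 j6 -0.18
n 8 total turn -0.3 dist 280.0
0 [-11.2 -33.2  -0. ] -0.03
1 [-11.2 -33.2  -0. ] -0.03
2 [-11.2 -33.2  -0. ] -0.03
3 [-11.2 -33.2  -0. ] -0.03
4 [-11.1 -33.2  -0. ] -0.03
5 [-11.1 -33.2  -0. ] -0.03
6 [-11.1 -33.2  -0. ] -0.03
7 [-11.1 -33.2  -0. ] -0.03
```

Call:
drive_tool(
  targets=[
    {"jaw": 15,"delta_pos": [-12,-36,-1],"turn": 0},
    {"jaw": 15,"delta_pos": [-12,-36,-1],"turn": 0},
    {"jaw": 15,"delta_pos": [-12,-36,-1],"turn": 0},
    {"jaw": 15,"delta_pos": [-12,-36,-1],"turn": 0},
    {"jaw": 15,"delta_pos": [-12,-34,0],"turn": 0},
  ],
)

```text
clock: 22.0
ee_pos: [558.7, 122.4, 88.9]
tcp_rot: [0.999, 0.037, 0.038, 0.008]
contact_force: [0.7, 0.7, 0.1]
finger_gap: 23.7
```

```bash
python3 plan.py 520 203 65 5
```

```text
t 22.0 pos [558.7 122.4  88.9] ang 4.33 tilt 4.49 F [0.7 0.7 0.1] gap 23.7 j6 0.17
n 3 total turn -0.7 dist 92.5
0 [-11.4 -27.9   6.6] -0.22
1 [-11.3 -27.9   6.6] -0.22
2 [-11.2 -28.    6.6] -0.22
```

Call:
drive_tool(
  targets=[
    {"jaw": 15,"delta_pos": [-12,-28,2],"turn": 0},
    {"jaw": 15,"delta_pos": [-11,-26,5],"turn": 0},
    {"jaw": 15,"delta_pos": [-7,-14,6],"turn": 0},
  ],
)

```text
clock: 22.25
ee_pos: [523.2, 194.8, 75.5]
tcp_rot: [0.998, 0.039, 0.041, 0.007]
contact_force: [-0.1, 0.8, -0.9]
finger_gap: 24.2
```

```bash
python3 tips.py w21;python3 plan.py 520 203 40 5
```

```text
t 22.3 pos [521.5 195.7  74.2] ang 4.55 tilt 4.68 F [-1.4  0.6 -1.3] gap 23.7 j6 0.33
n 1 total turn -0.4 dist 35.0
0 [-3.6 -8.  33.9] -0.45
```

View pics/w21.png

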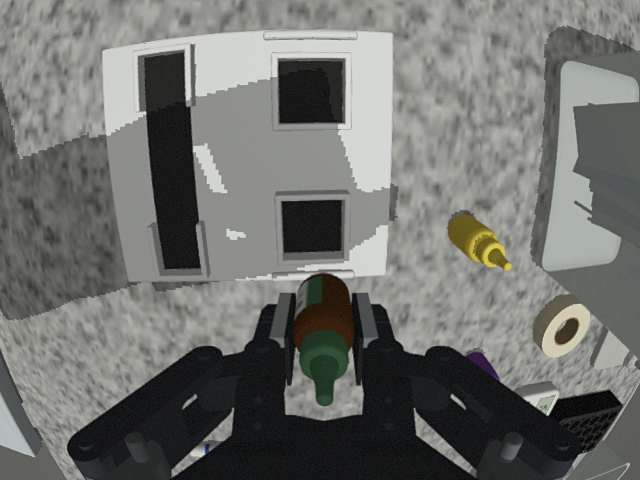

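White wells: near centre at (313,227), far centre at (312,91); the trough runs from (164,53) to (181,268).

```bash
python3 wr.py 313 227 5 312 91 5 164 53 5 181 268 5
```

```text
[313.0, 227.0, 5.0] [519.2 201.    5. ]
[312.0, 91.0, 5.0] [511.8 292.7   5. ]
[164.0, 53.0, 5.0] [412.4 316.3   5. ]
[181.0, 268.0, 5.0] [424.  164.6   5. ]
```

Call:
drive_tool(
  targets=[
    {"jaw": 15,"delta_pos": [-1,-5,10],"turn": 0},
    {"jaw": 15,"delta_pos": [-2,-1,20],"turn": 0},
    {"jaw": 15,"delta_pos": [-1,0,12],"turn": 0},
  ],
)

```text
clock: 22.55
ee_pos: [522.8, 204.1, 33.7]
tcp_rot: [0.998, 0.041, 0.044, 0.006]
contact_force: [-0.6, -0.8, -0.1]
finger_gap: 24.0
```

```bash
python3 plan.py 521.5 202 -9 5 2
```

```text
t 22.55 pos [522.8 204.1  33.7] ang 4.76 tilt 5.1 F [-0.6 -0.8 -0.1] gap 24.0 j6 0.35
n 2 total turn -0.2 dist 42.8
0 [-2.6  0.7 21.2] -0.12
1 [-2.6  0.7 21.2] -0.12
```

Call:
drive_tool(
  targets=[
    {"jaw": 15,"delta_pos": [-3,1,12],"turn": 0},
    {"jaw": 15,"delta_pos": [-2,1,12],"turn": 0},
  ],
)

```text
clock: 22.72
ee_pos: [521.7, 201.5, 8.3]
tcp_rot: [0.998, 0.041, 0.045, 0.005]
contact_force: [0.6, -0.1, -0.7]
finger_gap: 23.7
```

```bash
python3 plan.py 521.5 202 -9 5 2; python3 tips.py w22
```

```text
t 22.72 pos [521.7 201.5   8.3] ang 4.74 tilt 5.22 F [ 0.6 -0.1 -0.7] gap 23.7 j6 0.35
n 2 total turn -0.3 dist 17.3
0 [-0.8 -0.4  8.6] -0.13
1 [-0.8 -0.4  8.6] -0.13
```

View pics/w22.png

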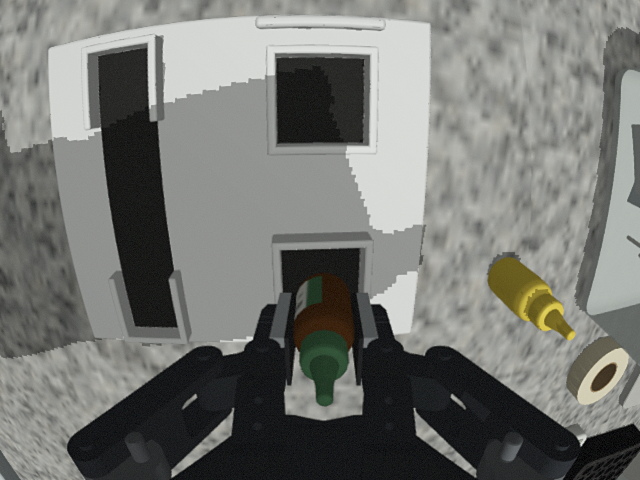

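The foot is over the well mouth. Lowering.

Call:
drive_tool(
  targets=[
    {"jaw": 15,"delta_pos": [-1,-1,8],"turn": 0},
    {"jaw": 15,"delta_pos": [-1,0,6],"turn": 0},
  ],
)

```text
clock: 22.93
ee_pos: [520.5, 200.8, -8.7]
tcp_rot: [0.998, 0.04, 0.044, 0.006]
contact_force: [0.2, 0.2, 0.6]
finger_gap: 24.2
```

```bash
python3 plan.py 521.5 202 -9 5 1
```

```text
t 22.93 pos [520.5 200.8  -8.7] ang 4.63 tilt 5.1 F [0.2 0.2 0.6] gap 24.2 j6 0.36
n 1 total turn -0.4 dist 1.6
0 [ 1.1 -1.2  0.4] -0.37
```

Call:
drive_tool(
  targets=[
    {"jaw": 15,"delta_pos": [0,-1,1],"turn": 0},
    {"jaw": 46,"delta_pos": [0,0,0],"turn": 0},
    {"jaw": 46,"delta_pos": [0,0,0],"turn": 0},
    {"jaw": 46,"delta_pos": [0,0,-2],"turn": 0},
  ],
)

```text
clock: 23.27
ee_pos: [520.9, 201.3, -8.4]
tcp_rot: [0.998, 0.039, 0.044, 0.006]
contact_force: [0.5, 0.4, 1.0]
finger_gap: 46.1
```

```bash
python3 tips.py w23; python3 plan.py
```

```text
t 23.32 pos [521.3 201.5  -7.8] ang 4.57 tilt 5.13 F [ 0.3 -0.3 -0.2] gap 46.1 j6 0.36
```

View pics/w23.png

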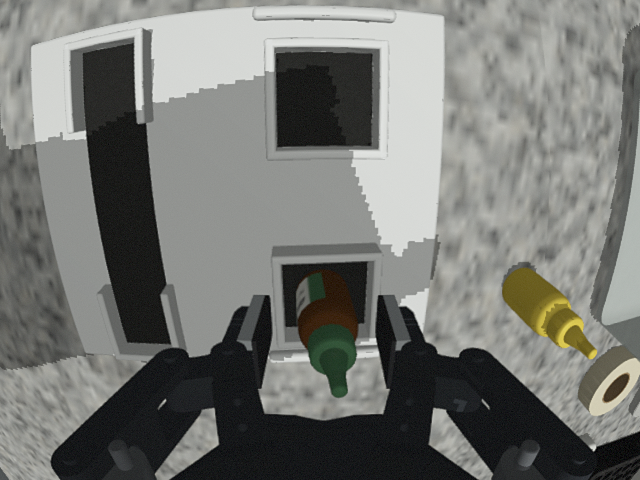

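Green stands in the well. Lifting and heading to the blue marker.

Call:
drive_tool(
  targets=[
    {"jaw": 48,"delta_pos": [1,0,-20],"turn": 0},
    {"jaw": 48,"delta_pos": [2,0,-33],"turn": 0},
    {"jaw": 48,"delta_pos": [2,0,-35],"turn": 0},
    {"jaw": 45,"delta_pos": [0,20,-5],"turn": 0},
    {"jaw": 45,"delta_pos": [0,30,0],"turn": 7},
  ],
)

```text
clock: 23.73
ee_pos: [522.8, 155.8, 91.9]
tcp_rot: [0.999, -0.019, 0.046, 0.002]
contact_force: [0.7, -0.3, -0.9]
finger_gap: 44.6
```

```bash
python3 plan.py 480 -44 70 -87
```

```text
t 23.73 pos [522.8 155.8  91.9] ang -2.14 tilt 5.29 F [ 0.7 -0.3 -0.9] gap 44.6 j6 0.36
n 12 total turn 84.9 dist 205.5
0 [-3.1 16.8  1.6] 7.07
1 [-1.  17.   1.6] 7.07
2 [ 1.1 17.   1.6] 7.07
3 [ 3.2 16.8  1.6] 7.07
4 [ 5.2 16.2  1.6] 7.07
5 [ 7.2 15.5  1.6] 7.07
6 [ 9.  14.5  1.6] 7.07
7 [10.7 13.2  1.6] 7.07
8 [12.3 11.8  1.6] 7.07
9 [13.7 10.2  1.6] 7.07
10 [14.8  8.5  1.6] 7.07
11 [15.7  6.6  1.6] 7.07
```

Call:
drive_tool(
  targets=[
    {"jaw": 45,"delta_pos": [-3,17,1],"turn": 7},
    {"jaw": 45,"delta_pos": [-1,17,1],"turn": 7},
    {"jaw": 45,"delta_pos": [1,17,1],"turn": 7},
    {"jaw": 45,"delta_pos": [3,17,1],"turn": 7},
    {"jaw": 45,"delta_pos": [5,16,1],"turn": 7},
  ],
)

```text
clock: 24.15
ee_pos: [508.2, 69.2, 92.4]
tcp_rot: [0.944, -0.326, 0.051, -0.016]
contact_force: [-0.6, -0.8, 0.3]
finger_gap: 44.8
```

Call:
drive_tool(
  targets=[
    {"jaw": 45,"delta_pos": [7,16,1],"turn": 7},
    {"jaw": 45,"delta_pos": [9,15,1],"turn": 7},
    {"jaw": 45,"delta_pos": [11,13,1],"turn": 7},
    {"jaw": 45,"delta_pos": [12,12,1],"turn": 7},
    {"jaw": 45,"delta_pos": [14,10,1],"turn": 7},
  ],
)

```text
clock: 24.57
ee_pos: [489.1, -18.3, 89.1]
tcp_rot: [0.798, -0.6, 0.046, -0.033]
contact_force: [0.2, -0.4, 0.3]
finger_gap: 45.4
```

```bash
python3 plan.py 480 -44 65 -87
```

```text
t 24.57 pos [489.1 -18.3  89.1] ang -74.03 tilt 6.49 F [ 0.2 -0.4  0.3] gap 45.4 j6 1.22
n 2 total turn 13.0 dist 36.4
0 [10.7  9.2 11.5] 6.48
1 [11.6  7.9 11.5] 6.48
```

Call:
drive_tool(
  targets=[
    {"jaw": 45,"delta_pos": [10,7,8],"turn": 7},
    {"jaw": 45,"delta_pos": [8,4,10],"turn": 5},
  ],
)

```text
clock: 24.73
ee_pos: [485.9, -40.8, 73.0]
tcp_rot: [0.727, -0.684, 0.045, -0.039]
contact_force: [-0.3, -0.3, -0.4]
finger_gap: 44.6
```

```bash
python3 plan.py 480 -44 65 -87;cp wr.py wr0.py
python3 - <<'E'
from h import *
from wr import wray
s=robot.observe();p,d=save('wrist','w24')
hsv=cv2.cvtColor(p,cv2.COLOR_RGB2HSV)
np.save('pics/w24s.npy',np.r_[s['ee_pos'],s['tcp_rot']])
E
```

```text
t 24.73 pos [485.9 -40.8  73. ] ang -86.56 tilt 6.83 F [-0.3 -0.3 -0.4] gap 44.6 j6 1.38
n 1 total turn 0.4 dist 10.5
0 [2.7 7.  7.3] 0.44
```

View pics/w24.png

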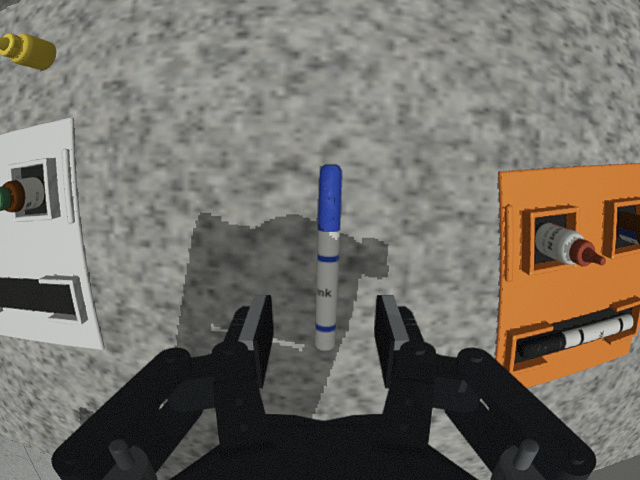

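The blue marker runs from (330,165) to (325,349).

```bash
python3 - <<'E'
import numpy as np
from wr import wray
q=np.load('pics/w24s.npy');s=dict(ee_pos=q[:3],tcp_rot=q[3:])
a=wray(330,165,8,s);b=wray(325,348,8,s);print(a.round(1),b.round(1),np.linalg.norm(a-b),((a+b)/2).round(1),np.degrees(np.arctan2(*(a-b)[[1,0]])))
E
python3 plan.py 483 -44 -32 -87 4
```

```text
[543.  -42.1   8. ] [407.5 -47.1   8. ] 135.5085535001183 [475.3 -44.6   8. ] 2.0870669700388227
t 24.78 pos [484.8 -41.5  71.4] ang -86.8 tilt 6.69 F [-0.7 -0.8 -1.7] gap 45.3 j6 1.38
n 4 total turn 0.2 dist 103.4
0 [ 0.3  3.5 25.6] 0.05
1 [ 0.3  3.5 25.6] 0.05
2 [ 0.3  3.5 25.6] 0.05
3 [ 0.3  3.5 25.6] 0.05
```

Call:
drive_tool(
  targets=[
    {"jaw": 45,"delta_pos": [1,4,22],"turn": 0},
    {"jaw": 45,"delta_pos": [1,4,26],"turn": 0},
    {"jaw": 45,"delta_pos": [0,4,22],"turn": 0},
  ],
)

```text
clock: 25.03
ee_pos: [487.0, -45.9, 4.4]
tcp_rot: [0.726, -0.684, 0.049, -0.042]
contact_force: [-0.2, 0.4, -0.6]
finger_gap: 44.9
```

```bash
python3 plan.py 480 -44.5 -32 -87.3 2
```

```text
t 25.03 pos [487.  -45.9   4.4] ang -86.64 tilt 7.45 F [-0.2  0.4 -0.6] gap 44.9 j6 1.36
n 2 total turn 0.7 dist 37.1
0 [-1.1  5.8 17.6] 0.33
1 [-1.1  5.8 17.6] 0.33
```

Call:
drive_tool(
  targets=[
    {"jaw": 40,"delta_pos": [-1,7,13],"turn": 0.5},
    {"jaw": 40,"delta_pos": [-1,6,13],"turn": 0},
  ],
)

```text
clock: 25.2
ee_pos: [478.4, -44.5, -24.2]
tcp_rot: [0.725, -0.686, 0.05, -0.043]
contact_force: [-0.1, 0.4, -0.4]
finger_gap: 40.0
```

```bash
python3 plan.py 480 -44.5 -32 -87.3 1;python3 tips.py w25
```

```text
t 25.2 pos [478.4 -44.5 -24.2] ang -86.88 tilt 7.54 F [-0.1  0.4 -0.4] gap 40.0 j6 1.36
n 1 total turn 0.4 dist 8.0
0 [ 0.  -0.6  8. ] 0.42
```

View pics/w25.png

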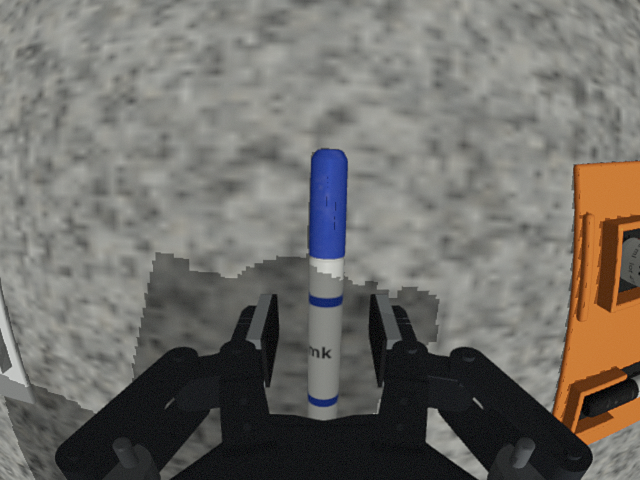

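The marker is centred between the pads, columns 308–346. Lowering ~7 mm and gripping.

Call:
drive_tool(
  targets=[
    {"jaw": 30,"delta_pos": [0,0,5],"turn": 0.5},
    {"jaw": 8,"delta_pos": [0,0,2],"turn": 0},
    {"jaw": 8,"delta_pos": [0,0,0],"turn": 0},
    {"jaw": 8,"delta_pos": [0,0,0],"turn": 0},
  ],
  squeeze=30,
)

```text
clock: 25.58
ee_pos: [479.4, -43.4, -30.7]
tcp_rot: [0.724, -0.687, 0.049, -0.043]
contact_force: [-0.6, -0.2, -0.4]
finger_gap: 14.7
```

```bash
python3 plan.py 480 -44.5 -32 -87.3 1
```

```text
t 25.58 pos [479.4 -43.4 -30.7] ang -87.07 tilt 7.48 F [-0.6 -0.2 -0.4] gap 14.7 j6 1.36
n 1 total turn 0.2 dist 1.8
0 [ 1.1 -0.4  1.4] 0.23
```

Call:
drive_tool(
  targets=[
    {"jaw": 8,"delta_pos": [0,0,-15],"turn": 0},
    {"jaw": 8,"delta_pos": [0,0,-32],"turn": -4},
    {"jaw": 8,"delta_pos": [-5,0,-35],"turn": -7},
    {"jaw": 8,"delta_pos": [-18,0,-20],"turn": -7},
    {"jaw": 8,"delta_pos": [-20,-5,0],"turn": -7},
  ],
)

```text
clock: 26.0
ee_pos: [462.1, -0.8, 76.2]
tcp_rot: [0.858, -0.509, 0.06, -0.032]
contact_force: [0.4, -0.1, 0.1]
finger_gap: 14.7
```

```bash
python3 plan.py 422 239.5 70 5;python3 tips.py w26
```

```text
t 26.0 pos [462.1  -0.8  76.2] ang -61.58 tilt 7.79 F [ 0.4 -0.1  0.1] gap 14.7 j6 1.05
n 10 total turn -66.6 dist 243.7
0 [-23.   -8.   -0.1] -6.66
1 [-21.9 -10.6  -0.1] -6.66
2 [-20.6 -13.1  -0.1] -6.66
3 [-18.9 -15.4  -0.1] -6.66
4 [-17.  -17.4  -0.1] -6.66
5 [-14.9 -19.3  -0.1] -6.66
6 [-12.5 -20.9  -0.1] -6.66
7 [-10.  -22.2  -0.1] -6.66
8 [ -7.4 -23.2  -0.1] -6.66
9 [ -4.6 -23.9  -0.1] -6.66
```

View pics/w26.png

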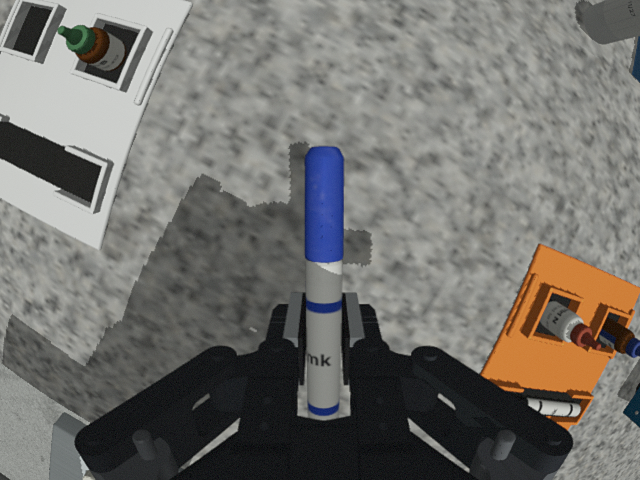

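The marker is held. On to the white trough.

Call:
drive_tool(
  targets=[
    {"jaw": 8,"delta_pos": [-23,-8,0],"turn": -7},
    {"jaw": 8,"delta_pos": [-22,-11,0],"turn": -7},
    {"jaw": 8,"delta_pos": [-21,-13,0],"turn": -7},
    {"jaw": 8,"delta_pos": [-19,-15,0],"turn": -7},
    {"jaw": 8,"delta_pos": [-17,-17,0],"turn": -7},
  ],
)

```text
clock: 26.47
ee_pos: [443.8, 124.7, 77.3]
tcp_rot: [0.972, -0.222, 0.073, -0.014]
contact_force: [0.4, -0.5, 0.5]
finger_gap: 14.9
```

```bash
python3 plan.py 422 239.5 70 5
```

```text
t 26.47 pos [443.8 124.7  77.3] ang -25.92 tilt 8.48 F [ 0.4 -0.5  0.5] gap 14.9 j6 0.81
n 5 total turn -30.9 dist 117.1
0 [-14.  -18.7   0.7] -6.18
1 [-11.9 -20.1   0.7] -6.18
2 [ -9.7 -21.3   0.7] -6.18
3 [ -7.3 -22.2   0.7] -6.18
4 [ -4.9 -22.9   0.7] -6.18
```

Call:
drive_tool(
  targets=[
    {"jaw": 8,"delta_pos": [-14,-19,0],"turn": -6},
    {"jaw": 8,"delta_pos": [-12,-20,0],"turn": -6},
    {"jaw": 8,"delta_pos": [-10,-21,0],"turn": -7},
    {"jaw": 8,"delta_pos": [-7,-22,3],"turn": -6},
    {"jaw": 8,"delta_pos": [-4,-12,5],"turn": -5},
  ],
)

```text
clock: 26.88
ee_pos: [424.0, 236.6, 69.3]
tcp_rot: [0.996, 0.05, 0.078, 0.004]
contact_force: [-0.2, 0.6, -0.1]
finger_gap: 14.5
```

```bash
cat > look.py <<'E'
import sys
from h import *
from scipy.spatial.transform import Rotation as Ro
s=robot.observe();p,d=save('wrist',sys.argv[1])
np.save('pics/'+sys.argv[1]+'s.npy',np.r_[s['ee_pos'],s['tcp_rot']])
E
cat > q.py <<'E'
import sys
from h import *
from wr import wray
from scipy.spatial.transform import Rotation as Ro
n=sys.argv[1];q=np.load('pics/'+n+'s.npy');s=dict(ee_pos=q[:3],tcp_rot=q[3:]);d=np.load('pics/'+n+'.npy')
c=robot.calibration('wrist');K=np.array(c['K']);T=np.array(c['T_tool_cam']);M=Ro.from_quat(q[3:]).as_matrix()
for a in sys.argv[2:]:
    x=[int(i) for i in a.split(',')]
    if len(x)==3: print(x,'plane',wray(*x,s).round(1))
    else:
        u,v=x;dx,dy=u-K[0,2],v-K[1,2];r=np.hypot(dx,dy);th=r/K[0,0]
        p=T[:3,:3]@(np.array([np.tan(th)*dx/r,np.tan(th)*dy/r,1])*d[v,u])+T[:3,3];print(x,'depth',(M@p+q[:3]).round(1))
E
python3 look.py w27;python3 plan.py 422 239.5 70 5
```

```text
t 26.93 pos [423.5 237.4  68.4] ang 6.18 tilt 8.89 F [ 0.3  1.3 -1.4] gap 15.0 j6 0.57
n 1 total turn 1.2 dist 3.1
0 [-1.  -2.3 -1.8] 1.18
```

View pics/w27.png

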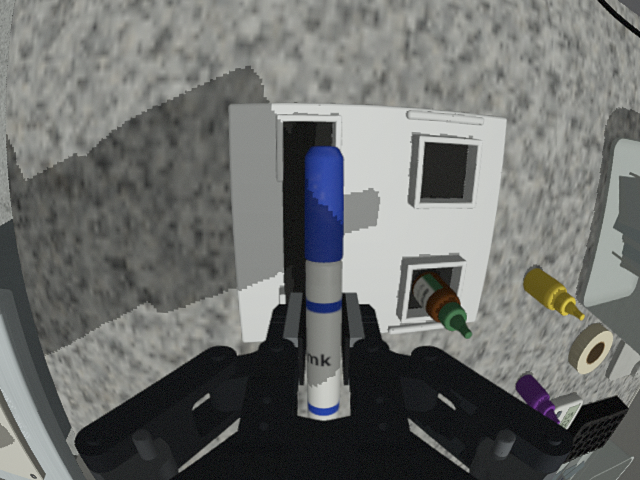

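The white trough's floor runs down columns ~285–335 from (310,123). The marker's top runs from (324,150) to (324,410).

```bash
python3 q.py w27 310,123,5 284,190,5 284,270,5 287,130,5 334,130,5 324,150 324,220 324,280 324,385 324,408
```

```text
[310, 123, 5] plane [417.5 313.1   5. ]
[284, 190, 5] plane [404.6 268.4   5. ]
[284, 270, 5] plane [408.4 211.4   5. ]
[287, 130, 5] plane [403.4 307.4   5. ]
[334, 130, 5] plane [433.3 310.    5. ]
[324, 150] depth [411.1 306.6 105.9]
[324, 220] depth [413.1 280.8 110.1]
[324, 280] depth [415.1 257.1 112.7]
[324, 385] depth [418.9 208.9 120.5]
[324, 408] depth [419.9 196.1 122.5]
```

```bash
python3 plan.py 428.5 236.5 5 5.2 3
```

```text
t 26.93 pos [423.5 237.4  68.4] ang 6.18 tilt 8.89 F [ 0.3  1.3 -1.4] gap 15.0 j6 0.57
n 3 total turn 1.0 dist 63.6
0 [-1.6  0.1 21.1] 0.33
1 [-1.6  0.1 21.1] 0.33
2 [-1.6  0.1 21.1] 0.33
```

Call:
drive_tool(
  targets=[
    {"jaw": 8,"delta_pos": [-1,0,18],"turn": 0.5},
    {"jaw": 8,"delta_pos": [-2,0,20],"turn": 0.5},
    {"jaw": 8,"delta_pos": [-2,0,10],"turn": 0},
  ],
)

```text
clock: 27.18
ee_pos: [429.0, 240.7, 22.4]
tcp_rot: [0.996, 0.044, 0.081, 0.001]
contact_force: [-0.4, 0.3, -0.3]
finger_gap: 14.8
```

```bash
python3 look.py w28;python3 plan.py 428.5 236.5 -18 5
```

```text
t 27.23 pos [428.2 240.1  21.3] ang 5.17 tilt 9.21 F [-0.8  0.8 -0.8] gap 14.5 j6 0.64
n 1 total turn 0.2 dist 39.4
0 [-6.3  3.2 38.8] 0.17
```

View pics/w28.png

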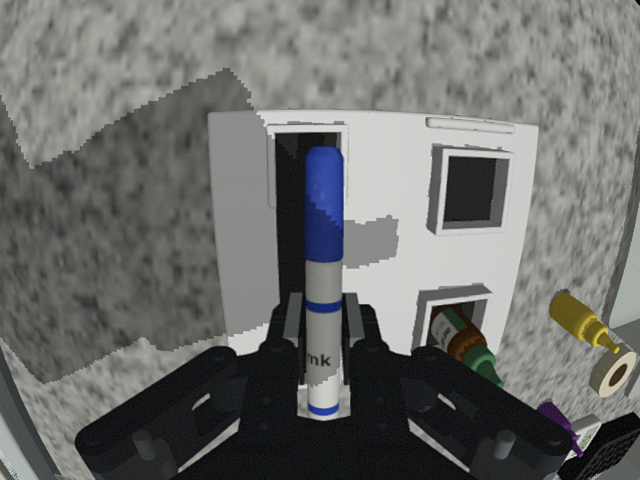

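```bash
python3 q.py w28 308,134,5 277,200,5 279,270,5 276,150,5 341,140,5 324,151 324,220 324,280 324,385 324,408
```

```text
[308, 134, 5] plane [417.1 313.1   5. ]
[277, 200, 5] plane [403.5 277.5   5. ]
[279, 270, 5] plane [406.6 237.4   5. ]
[276, 150, 5] plane [401.3 303.8   5. ]
[341, 140, 5] plane [434.5 311.3   5. ]
[324, 151] depth [416.8 310.   57.9]
[324, 220] depth [418.  285.   64.3]
[324, 280] depth [419.7 261.6  67.2]
[324, 385] depth [422.9 213.5  74.2]
[324, 408] depth [424.1 199.5  74.9]
```

Call:
drive_tool(
  targets=[
    {"jaw": 8,"delta_pos": [-2,4,12],"turn": 0},
    {"jaw": 8,"delta_pos": [-2,1,10],"turn": 0},
  ],
)

```text
clock: 27.4
ee_pos: [429.7, 235.2, -0.2]
tcp_rot: [0.996, 0.043, 0.081, 0.001]
contact_force: [-0.2, 0.2, 0.5]
finger_gap: 14.7
```

```bash
python3 look.py w29;python3 plan.py 429 236.2 -18 5
```

```text
t 27.45 pos [429.1 234.8  -1.4] ang 5.02 tilt 9.26 F [-0.7 -1.  -0.7] gap 15.0 j6 0.66
n 1 total turn 0.0 dist 16.6
0 [-2.6 -1.5 16.3] 0.02
```

View pics/w29.png

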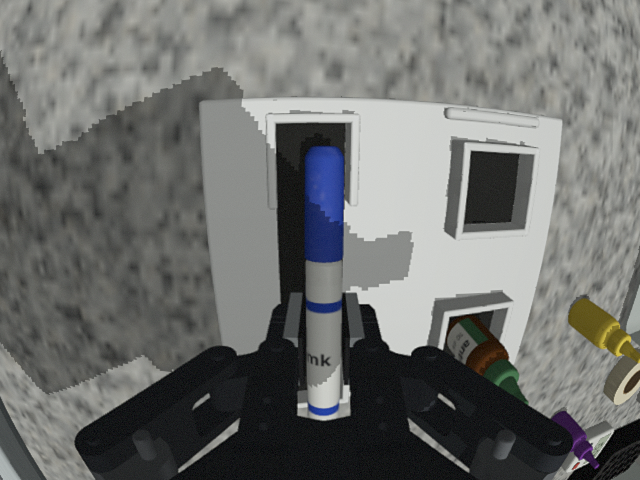

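```bash
python3 q.py w29 312,124,5 278,180,5 279,260,5 278,145,5 348,140,5 324,151 324,220 324,280 324,385 324,408
```

```text
[312, 124, 5] plane [416.5 313.5   5. ]
[278, 180, 5] plane [402.9 287.    5. ]
[279, 260, 5] plane [405.4 247.5   5. ]
[278, 145, 5] plane [401.9 303.    5. ]
[348, 140, 5] plane [433.7 307.5   5. ]
[324, 151] depth [417.4 304.7  37.2]
[324, 220] depth [418.9 279.4  41.3]
[324, 280] depth [420.4 256.   44.5]
[324, 385] depth [423.6 207.7  51.4]
[324, 408] depth [424.4 194.7  53.1]
```

Call:
drive_tool(
  targets=[
    {"jaw": 8,"delta_pos": [-2,-1,9],"turn": 0},
  ],
)

```text
clock: 27.53
ee_pos: [429.4, 235.9, -10.0]
tcp_rot: [0.996, 0.043, 0.081, 0.001]
contact_force: [0.0, -0.0, -0.2]
finger_gap: 14.8
```

Call:
drive_tool(
  targets=[
    {"jaw": 8,"delta_pos": [-1,0,6],"turn": 0},
    {"jaw": 8,"delta_pos": [-1,0,4],"turn": 0},
  ],
)

```text
clock: 27.7
ee_pos: [429.6, 235.7, -20.7]
tcp_rot: [0.996, 0.042, 0.082, 0.001]
contact_force: [0.6, -3.1, 5.0]
finger_gap: 14.8
```

```bash
python3 plan.py 429 236.2 -22 5
```

```text
t 27.7 pos [429.6 235.7 -20.7] ang 4.86 tilt 9.39 F [ 0.6 -3.1  5. ] gap 14.8 j6 0.7
n 1 total turn -0.1 dist 1.5
0 [-0.8 -0.6  1.2] -0.14
```

Call:
drive_tool(
  targets=[
    {"jaw": 8,"delta_pos": [0,0,3],"turn": 0},
  ],
)

```text
clock: 27.78
ee_pos: [430.3, 235.7, -23.8]
tcp_rot: [0.996, 0.042, 0.082, 0.001]
contact_force: [0.3, -2.0, 4.6]
finger_gap: 14.9
```

Call:
drive_tool(
  targets=[
    {"jaw": 30,"delta_pos": [0,0,-1],"turn": 0},
    {"jaw": 30,"delta_pos": [0,0,0],"turn": 0},
    {"jaw": 30,"delta_pos": [1,0,-6],"turn": 0},
    {"jaw": 30,"delta_pos": [4,0,-25],"turn": 0},
    {"jaw": 40,"delta_pos": [5,0,-35],"turn": 0},
  ],
)

```text
clock: 28.2
ee_pos: [425.3, 234.4, 40.7]
tcp_rot: [0.996, 0.042, 0.077, 0.004]
contact_force: [0.6, 0.7, -0.0]
finger_gap: 40.1
```

Call:
drive_tool(
  targets=[
    {"jaw": 50,"delta_pos": [4,0,-35],"turn": 0},
    {"jaw": 50,"delta_pos": [0,-5,-20],"turn": 0},
  ],
)

```text
clock: 28.37
ee_pos: [420.1, 240.0, 99.9]
tcp_rot: [0.996, 0.042, 0.076, 0.003]
contact_force: [0.6, 1.0, 0.1]
finger_gap: 49.8
```

```bash
python3 look.py w30;python3 plan.py
```

```text
t 28.42 pos [421.4 241.8 102.6] ang 4.89 tilt 9.01 F [0.9 1.6 1.8] gap 50.0 j6 0.58
```

View pics/w30.png

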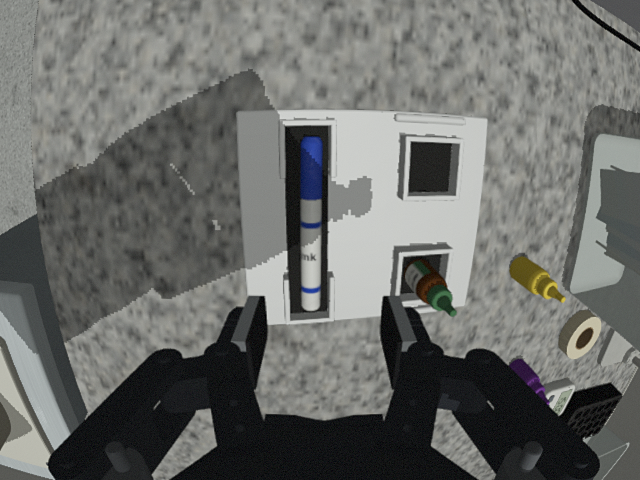

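The blue marker lies in the trough. I'll back off upwards and check with the fixed cameras.

Call:
drive_tool(
  targets=[
    {"jaw": 50,"delta_pos": [0,30,-20],"turn": 0},
    {"jaw": 50,"delta_pos": [0,35,-15],"turn": 0},
    {"jaw": 50,"delta_pos": [0,35,-10],"turn": 0},
    {"jaw": 50,"delta_pos": [0,35,0],"turn": 0},
    {"jaw": 50,"delta_pos": [0,20,0],"turn": 0},
  ],
)

```text
clock: 28.83
ee_pos: [430.0, 88.7, 155.9]
tcp_rot: [0.995, 0.048, 0.084, -0.002]
contact_force: [0.0, 0.2, 0.2]
finger_gap: 50.1
```

Call:
drive_tool(
  targets=[
    {"jaw": 50,"delta_pos": [0,10,0],"turn": 0},
    {"jaw": 50,"delta_pos": [0,0,0],"turn": 0},
  ],
)

```text
clock: 29.0
ee_pos: [430.9, 75.2, 157.6]
tcp_rot: [0.995, 0.046, 0.086, -0.002]
contact_force: [0.4, -0.1, -0.0]
finger_gap: 50.0
```

```bash
python3 - <<'E'
from h import *
p,d=save('top','t9');save('side','s9')
im=p[:,:,::-1];cv2.imwrite('pics/t9z.png',cv2.resize(im[130:420,110:520],None,fx=1.9,fy=1.9,interpolation=cv2.INTER_CUBIC))
P=depthpts('top',d);P[d==0]=np.nan
for n,(x,y) in dict(blue=(520,-308),red=(504,-218),green=(520.5,202),purple=(682,73),yellow=(635,203),wb=(756,-136),tape=(772,112),timer=(770,-3)).items():
    m=(np.hypot(P[...,0]-x,P[...,1]-y)<(26 if n in('wb','tape','timer') else 20))&(P[...,2]>24 if n not in('tape','timer') else P[...,2]>9)
    w=P[m]; t=w[w[:,2]>w[:,2].max()-14] if len(w) else w
    if len(w):print(n,len(w),w[:,2].max().round(1),'tip',t.mean(0).round(1),'mid',((w.min(0)+w.max(0))/2).round(1))
for n,(x,y) in dict(black=(417,-280.5),blue=(421,239.5)).items():
    m=(abs(P[...,0]-x)<14)&(abs(P[...,1]-y)<60);w=P[m&(P[...,2]>13)]
    for sgn in(-1,1):
        k=w[(w[:,1]-y)*sgn>30];print(n,sgn,len(k),np.median(k,0).round(1))
E
python3 plan.py
```

```text
blue 180 80.3 tip [ 520.5 -307.1   73.2] mid [ 519.7 -306.    52.2]
red 165 80.3 tip [ 502.9 -216.3   74.6] mid [ 502.8 -215.5   52.6]
green 169 79.7 tip [518.4 200.7  73. ] mid [517.8 201.1  51.9]
purple 147 72.3 tip [680.   72.3  67. ] mid [679.9  73.   48.3]
yellow 156 73.2 tip [634.5 202.1  67.5] mid [634.9 202.1  48.7]
wb 750 153.4 tip [ 762.6 -133.7  148.5] mid [ 763.1 -132.8   89. ]
tape 364 23.2 tip [772.2 112.   18. ] mid [771.8 111.9  16.3]
timer 506 22.3 tip [770.3  -3.   16.4] mid [771.5  -3.1  15.6]
black -1 139 [ 422.9 -325.3   18.6]
black 1 151 [ 413.2 -234.6   18.8]
blue -1 141 [425.7 193.7  17.9]
blue 1 141 [421.7 284.9  18.6]
t 29.1 pos [431.   76.7 157.4] ang 5.41 tilt 9.82 F [-0.3 -0.1  0.2] gap 49.8 j6 0.09
```

View pics/t9z.png

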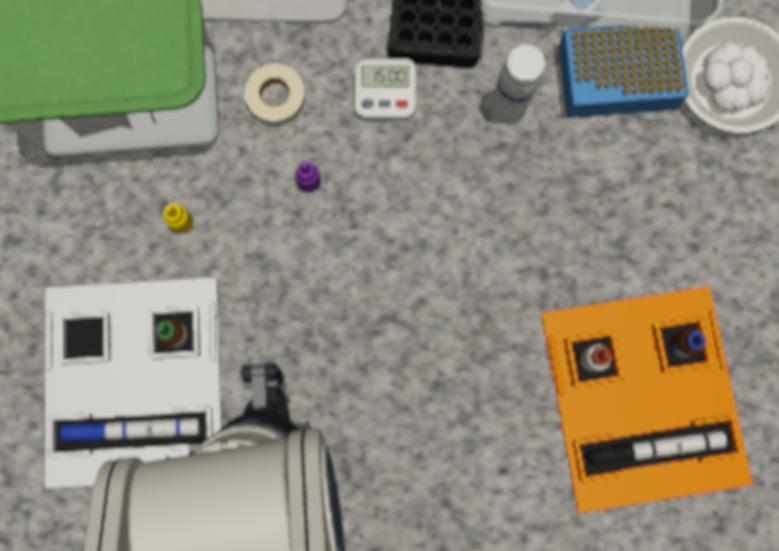

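View pics/s9.png

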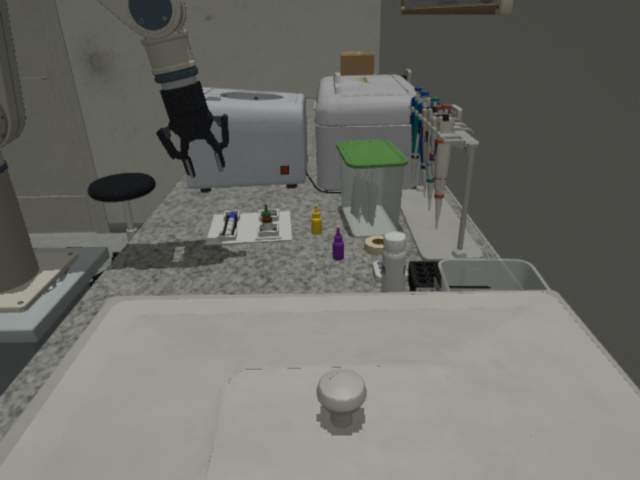

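The top view shows both kits in place. I'll compare the white bottle's position against the first frame using the same metric.

Run:
```python
from h import *
for f in('top0','t9'):
    d=np.load('pics/'+f+'.npy');P=depthpts('top',d);P[d==0]=np.nan
    for n,(x,y) in dict(wb=(760,-135),tape=(772,112),timer=(770,-3)).items():
        m=(np.hypot(P[...,0]-x,P[...,1]-y)<45)&(P[...,2]>(120 if n=='wb' else 9))
        w=P[m];print(f,n,len(w),w.mean(0).round(1))
```

```text
top0 wb 412 [ 754.6 -135.   144.4]
top0 tape 619 [771.5 111.6  17.6]
top0 timer 949 [778.3  -3.7  16.3]
t9 wb 423 [ 760.4 -132.9  144.2]
t9 tape 622 [771.5 111.6  17.8]
t9 timer 944 [778.5  -3.7  16.2]
```

Run:
```python
from h import *
a=cv2.imread('pics/top0.png');b=cv2.imread('pics/t9.png')
o=np.hstack([cv2.resize(x[140:210,350:420],None,fx=5,fy=5,interpolation=cv2.INTER_CUBIC) for x in(a,b)]);cv2.imwrite('pics/cmp.png',o)
a=cv2.imread('pics/side0.png');b=cv2.imread('pics/s9.png')
o=np.hstack([cv2.resize(x[220:300,350:430],None,fx=5,fy=5,interpolation=cv2.INTER_CUBIC) for x in(a,b)]);cv2.imwrite('pics/cmp2.png',o)
for f in('top0','t9'):
    d=np.load('pics/'+f+'.npy');P=depthpts('top',d);P[d==0]=np.nan
    for z in(30,50,70,90,110,125,148):
        m=(np.hypot(P[...,0]-758,P[...,1]+135)<40)&(abs(P[...,2]-z)<8);w=P[m]
        if len(w):print(f,z,len(w),w.min(0).round(1)[:2],w.max(0).round(1)[:2],w.mean(0).round(1))
```

```text
top0 30 40 [ 744.6 -148.3] [ 770.3 -114.7] [ 751.5 -125.9   29.3]
top0 50 41 [ 744.2 -149.4] [ 765.3 -114.7] [ 749.2 -128.2   49.5]
top0 70 49 [ 742.1 -151.1] [ 770.6 -115.3] [ 748.9 -128.4   69.5]
top0 90 55 [ 740.6 -152.5] [ 768.6 -116.1] [ 747.9 -128.5   90.4]
top0 110 61 [ 739.9 -153.7] [ 763.4 -116.7] [ 746.3 -130.6  110.5]
top0 125 73 [ 740.2 -152.5] [ 769.9 -117.2] [ 748.  -129.7  123. ]
top0 148 330 [ 739.2 -154.4] [ 775.5 -119.4] [ 756.4 -136.4  148.4]
t9 30 45 [ 746.1 -148.1] [ 769.4 -114.4] [ 751.5 -127.7   31.1]
t9 50 50 [ 746.3 -148.7] [ 768.3 -114.3] [ 751.3 -127.9   50.1]
t9 70 50 [ 745.7 -149.7] [ 770.7 -114.3] [ 751.8 -127.3   70.6]
t9 90 56 [ 745.1 -150.1] [ 770.4 -114.2] [ 750.9 -128.7   89.7]
t9 110 66 [ 744.8 -151.6] [ 769.6 -114.8] [ 751.1 -128.9  110.5]
t9 125 81 [ 744.9 -151.6] [ 769.1 -115.1] [ 752.  -130.4  122.8]
t9 148 334 [ 745.4 -151.5] [ 781.8 -116.4] [ 762.7 -133.8  148.6]
```

View pics/cmp.png

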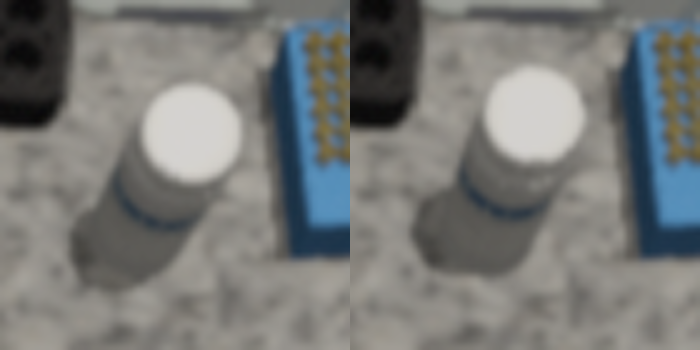

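View pics/cmp2.png

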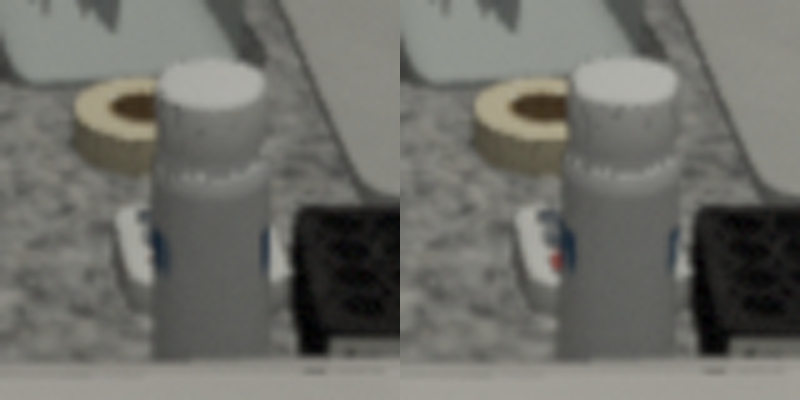

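Run:
```python
from h import *
save('top','t10')
for f in('top0','t1','t9','t10'):
    d=np.load('pics/'+f+'.npy');P=depthpts('top',d);P[d==0]=np.nan
    for z in(50,110,148):
        m=(np.hypot(P[...,0]-758,P[...,1]+135)<40)&(abs(P[...,2]-z)<8);w=P[m]
        if len(w):print(f,z,len(w),w.min(0).round(1)[:2],w.max(0).round(1)[:2],w.mean(0).round(1))
    # blank foot (silhouette) : lowest image point
a=[cv2.imread(f'pics/{f}.png')[140:210,350:420] for f in('top0','t1','t9','t10')]
cv2.imwrite('pics/cmp3.png',np.hstack([cv2.resize(x,(200,200),interpolation=cv2.INTER_CUBIC) for x in a]))
```

```text
top0 50 41 [ 744.2 -149.4] [ 765.3 -114.7] [ 749.2 -128.2   49.5]
top0 110 61 [ 739.9 -153.7] [ 763.4 -116.7] [ 746.3 -130.6  110.5]
top0 148 330 [ 739.2 -154.4] [ 775.5 -119.4] [ 756.4 -136.4  148.4]
t1 50 53 [ 745.7 -148.6] [ 769.4 -114.3] [ 751.7 -127.7   49.9]
t1 110 61 [ 744. -152.] [ 769.9 -114.6] [ 751.2 -129.4  110.5]
t1 148 330 [ 746.2 -151.4] [ 781.  -116.3] [ 762.9 -133.9  148.6]
t9 50 50 [ 746.3 -148.7] [ 768.3 -114.3] [ 751.3 -127.9   50.1]
t9 110 66 [ 744.8 -151.6] [ 769.6 -114.8] [ 751.1 -128.9  110.5]
t9 148 334 [ 745.4 -151.5] [ 781.8 -116.4] [ 762.7 -133.8  148.6]
t10 50 48 [ 745.9 -148.7] [ 768.4 -114.2] [ 751.4 -128.    51.1]
t10 110 67 [ 744.9 -151.8] [ 769.4 -114.5] [ 751.  -129.1  110.9]
t10 148 333 [ 746.4 -151.5] [ 781.5 -116.4] [ 762.8 -133.7  148.6]
```

View pics/cmp3.png

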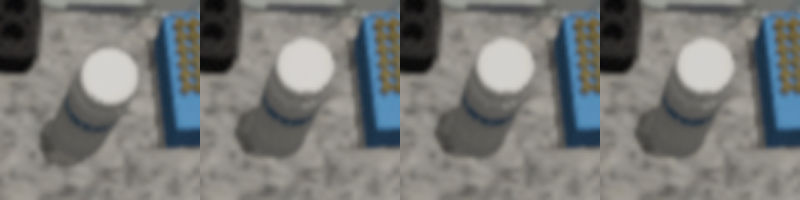

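The bottle's small change was already there in the t=3.6 s frame, before the arm had been near it. It was settling upright at the start and hasn't moved since. Handing in.

```bash
python3 -c "
from rig import robot
print(robot.finish_job(), robot.observe()['clock'])"
```

```text
the job is handed in; nothing more can be done
the job is handed in; nothing more can be done
```

Both kits are made up and the job is handed in, at about 29 s on the clock. I placed everything in the order listed.

- **Orange tray:** the blue and red droppers stand in their own wells and the black marker lies in the trough.
- **White tray:** the green dropper stands in a well and the blue marker lies in the trough.

**Last checks (top camera and depth):**
- All three bottle tips read about 80 mm above the bench; 78 mm was expected.
- Both markers read level from end to end inside their troughs.
- The tape, the timer and the purple and yellow look-alikes had not moved by more than about 1 mm.
- The gripper was open and clear of everything.

**What disagreed with the information given:**
- **Finger ends:** they sit about 35 mm behind the reported TCP. My first close on the blue bottle therefore met its cap harmlessly, and I regripped lower. After that I worked to the measured offset.
- **Tool tilt:** it crept up to about 9.8° over the run, and I allowed for it in the placements.
- **White bottle:** its top shifted about 6 mm and its base about 2 mm between the first frame and t = 3.6 s. The arm was not near it then, so I believe it was settling by itself. It did not move after that.

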